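# Load a bench centrifuge in balance and shut it

### The job

Get the centrifuge ready to spin: put the two small white-capped vials, caps up and fully down, into two bores of the rotor that lie opposite each other so that it runs in balance, then shut the lid completely. The vials are glass, so do not let them fall over or drop from a height, and leave the blue-capped and the brown vial where they stand.

Things in the scene. Friction and masses are not known exactly. Their poses are not given: they have to be found in the camera images.
- vial_a: small clear glass vial with a white screw cap, 46 mm tall, body 22 mm wide up to 39 mm, cap 19 mm wide above; one of two alike, about 40 g. Stands upright on the desk among others. Origin at the centre of its underside, z toward the cap.
- vial_b: the second small clear vial with a white cap, the same as vial_a in every way.
- blue_vial: bystander: larger clear vial with a blue cap, 28 mm wide, 58 mm tall, standing upright. Too wide for the bores. Origin at the centre of its underside.
- brown_vial: bystander: brown vial with a black cap, 35 mm wide, 70 mm tall, standing upright. Origin at the centre of its underside.
- centrifuge: white bench centrifuge, fixed to the desk, 225 mm deep (x), 182 mm wide (y), with an open round bowl 153 mm wide whose rim is 115 mm above the desk. Origin on the desk plane under the rotor's axis; its front with the control panel faces -x, the lid's hinge is at the back (+x).
- rotor_hub (a point): on the axis of the aluminium rotor in the bowl, 85 mm above the desk. It turns by hand (friction 0.06 N m, stays where left). Six even bores in a ring, numbered counter-clockwise from above: mouth centres 40 mm from the axis at this height, each leaning 25 degrees from vertical, mouth up and inward over the axis, floor outward. Black nut in the middle, 20 mm wide, top 88 mm above the desk.
- lid (a joint): angle of the grey lid, rad: 0 shut, grows as it opens; starts near upright (1.55 to 1.75). Its stiff hinge (0.4 N m) holds it at any angle. Shut it by pushing its outer face (which looks to the back when open) near the free edge. 180 mm wide, 18 mm thick. Open, it leaves little room for a hand leaning back from the frontmost bores; bores at the left and right are freer.
- lid_hinge (a point): middle of the lid's hinge line, 98 mm behind the rotor's axis and 117 mm above the desk; the hinge line is the y axis here. This frame turns with the lid: -x points from the hinge to the free edge, +z out of the lid's outer face, which lies 18 mm from the hinge line (135 mm above the desk when shut). A round window 108 mm wide lies up to 4 mm below that face.
- lid_edge (a point): middle of the lid's free edge on its outer face, 190 mm from the hinge line; axes as lid_hinge.
- bore_1 (a point): one of the six round bores of the centrifuge rotor, 26 mm wide and 30 mm deep. Origin at the centre of the bore's flat floor; +z runs up along the bore's axis to the centre of its mouth at z = +30 mm; +x points outward and up, square to the axis. The flat faces round the mouths form a shallow dish: 30 mm to either side the next face stands 5 mm above this one's. Across the axis from bore_4.
- bore_2 (a point): one of the six round bores of the centrifuge rotor, 26 mm wide and 30 mm deep. Origin at the centre of the bore's flat floor; +z runs up along the bore's axis to the centre of its mouth at z = +30 mm; +x points outward and up, square to the axis. The flat faces round the mouths form a shallow dish: 30 mm to either side the next face stands 5 mm above this one's. Across the axis from bore_5.
- bore_3 (a point): one of the six round bores of the centrifuge rotor, 26 mm wide and 30 mm deep. Origin at the centre of the bore's flat floor; +z runs up along the bore's axis to the centre of its mouth at z = +30 mm; +x points outward and up, square to the axis. The flat faces round the mouths form a shallow dish: 30 mm to either side the next face stands 5 mm above this one's. Across the axis from bore_6.
- bore_4 (a point): one of the six round bores of the centrifuge rotor, 26 mm wide and 30 mm deep. Origin at the centre of the bore's flat floor; +z runs up along the bore's axis to the centre of its mouth at z = +30 mm; +x points outward and up, square to the axis. The flat faces round the mouths form a shallow dish: 30 mm to either side the next face stands 5 mm above this one's. Across the axis from bore_1.
- bore_5 (a point): one of the six round bores of the centrifuge rotor, 26 mm wide and 30 mm deep. Origin at the centre of the bore's flat floor; +z runs up along the bore's axis to the centre of its mouth at z = +30 mm; +x points outward and up, square to the axis. The flat faces round the mouths form a shallow dish: 30 mm to either side the next face stands 5 mm above this one's. Across the axis from bore_2.
- bore_6 (a point): one of the six round bores of the centrifuge rotor, 26 mm wide and 30 mm deep. Origin at the centre of the bore's flat floor; +z runs up along the bore's axis to the centre of its mouth at z = +30 mm; +x points outward and up, square to the axis. The flat faces round the mouths form a shallow dish: 30 mm to either side the next face stands 5 mm above this one's. Across the axis from bore_3.
Mind the look-alikes: they are no part of the job. What is shaped like the vial_b but red or turquoise is not meant. What is shaped like the vial_a but orange is not meant.

How it is judged:
By the outcome, as a careful person would: the job done as asked, in the order asked, and still so for the second after the job is handed in, with the robot touching nothing.
It also fails if it takes over 72 s, if anything falls off the work surface, if the arm or the gripper's body presses on something with over 40 N, if the wrist force passes 120 N, or if a joint passes its speed limit or range.

### The arm

A 6-joint arm with a two-finger parallel gripper is mounted at the origin on a cart in front of the work surface, level with it; the furniture and walls round the work are solid. World frame = base frame: x ahead of the robot, y to its left, z up, the work surface at z = 0. Lengths are in m, angles in rad, forces in N, time in s.
With the tool pointing down it reaches from about 0.35 to 0.775 m from the base axis. Payload 5.5 kg.
Tool frame: the origin (TCP) lies midway between the tips of the shut fingers; the grasp point (between the pads) lies 19 mm behind it (env.hold_point_z is the distance from the TCP to the grasp point, in m); z points along the fingers, y is the line along which they close (so a half turn about z gives the same grasp; the last joint's range is limited). The gripper opens to 85 mm and grips with 20 to 120 N. Pads are 22 mm wide; open, the fingers measure 114 mm over their backs; the gripper's body (76 mm by 85 mm) begins 54 mm behind the grasp point. The pads swing forward as they close: fully open they stand 13 mm farther back than shut.
Start: joints at [1.028, 0.313, 0.046, 1.304, 0, 1.431], TCP at [0.225, 0.529, 0.231] pointing down, gripper open.
Joint ranges: [-2.76, 2.76], [-0.86, 1.69], [-1.03, 1.26], [-2.2, 2.34], [-1.47, 1.5], [-3.14, 3.14]. Speed limits (rad/s): [2.57, 2.57, 3.14, 3.14, 3.14, 3.14].

### API

Orientations are given as a unit quaternion [w, x, y, z].
In Python, from workcell import env, read_camera gives the robot as it stands. The module is installed in compiled form; this text tells all that it offers.
- The arm moves only by the tool carry_out, never from a script. Its argument "moves" is a list of rows, each an object of numbers: "tx", "ty", "tz": the shift along the world's x, y, z in cm; "wx", "wy", "wz": the turn, a rotation vector about the world's x, y, z in rad; "claw": the closure, from -1 (fully open) to 1 (shut). A call has 1 to 8 rows; each row shifts and turns the commanded pose from where the row before left it; what a row does not reach is not made up. A row lasts 1/8 s, in which the tool goes at most 62.5 mm and 10.7 degrees, less where a joint would pass 70% of its speed; a pose out of reach is approached as far as the arm can. A call is refused whole if a number of a shift passes 6.25 or a number of a turn 0.188, either way. A call with a gripper value outside its range is refused whole. The fingers move at their own pace and stop on an object; "newtons" is the grip in N (left out, the last holds). Time passes only in rows, so rows that do not move let the fingers close. It gives the time, the measured TCP pose, the force, the opening and the grip force at its end, in the units of the state.
- env.get_state(): the state, without advancing time (a new reading comes with each control period).
- read_camera(name): name is "scene" or "top" or "wrist"; returns a dict with "image" (420x560x3 uint8, blue, green, red), "z_map" (420x560 float32, m along the optical axis (not along the pixel's ray), 0 where there is no reading), "fx", "fy", "cx", "cy" (pixels), "camera_from_world" (4x4, takes a point from world to camera coordinates); the wrist camera has in their place "hand_eye" (4x4, takes a point from camera to tool coordinates, whose origin is the TCP and whose axes are the flange's). Camera axes: x right, y down, z forward; pixel columns grow to the right and rows downward; lengths in m; the calibration is good to about 2 mm. A picture is of the moment at which its call begins: read the wrist's pose just before it.
- env.hand_in(): hands the job in; it is judged then, once.
The state is a dict: "clock": time; "joint_pos": joint angles; "qvel": joint speeds; "tau": joint torques, N m; "tcp_pos": TCP position; "orientation": TCP orientation; "wrist_force": force on the tool from outside, world axes, zero at the start; "ft_torque": the same for the moment, N m; "finger_gap": finger opening in m; "grip_force": force on a finger pad.
Only numpy, scipy, OpenCV 4.12 (cv2) and the standard library are available. Lean on these libraries where they do the work, as an engineer would, in place of code of your own. Each camera call takes 0.05 s, during which the arm holds its last target. There are 200 camera calls.

## Working session

There is one attempt and no reset: what is moved stays moved. The work goes in short steps, Python scripts to look and compute and a tool call to move; the robot and the scene stay as the last step left them, time stands still between calls to the robot, and variables do not carry over. Pictures are saved under pics/ and viewed, at most 10 in all, crops included, and the job is handed in when it is done.

Besides the shell and the picture viewer there is one more tool, called after "Request:" by a JSON object that holds its "op" and its "data", one argument or row to a line. carry_out: Moves the arm, as the interface text tells. Its arguments: {"type":"object","properties":{"moves":{"type":"array","items":{"type":"object","properties":{"tx":{"type":"number"},"ty":{"type":"number"},"tz":{"type":"number"},"wx":{"type":"number"},"wy":{"type":"number"},"wz":{"type":"number"},"claw":{"type":"number"}}}},"newtons":{"type":"number"}},"required":["moves"]}

```bash
mkdir -p pics
cat > h.py <<'E'
import numpy as np, cv2
from workcell import env, read_camera
from scipy.spatial.transform import Rotation as R
def T_tool():
    s=env.get_state(); T=np.eye(4); q=s['orientation']
    T[:3,:3]=R.from_quat([q[1],q[2],q[3],q[0]]).as_matrix(); T[:3,3]=s['tcp_pos']; return T
def cam(name):
    T=T_tool(); c=read_camera(name)
    c['wfc']=T@c['hand_eye'] if name=='wrist' else np.linalg.inv(c['camera_from_world'])
    return c
def cloud(c):
    z=c['z_map']; v,u=np.indices(z.shape)
    p=np.stack([(u-c['cx'])/c['fx']*z,(v-c['cy'])/c['fy']*z,z,np.ones_like(z)],-1)@c['wfc'].T
    p=p[...,:3]; p[z==0]=np.nan; return p
def ray(c,u,v,h):
    d=c['wfc'][:3,:3]@np.array([(u-c['cx'])/c['fx'],(v-c['cy'])/c['fy'],1]); o=c['wfc'][:3,3]
    return o+d*(h-o[2])/d[2]
E
python3 - <<'E'
from h import *
print(env.get_state())
for n in ['top','scene']:
    c=cam(n); cv2.imwrite(f'pics/{n}0.png',c['image']); np.savez(f'{n}0.npz',**c); print(n,c['wfc'].round(3).tolist(),c['fx'],c['cx'],c['cy'])
E
```

```text
{'clock': 0.0, 'joint_pos': array([ 1.02837155e+00,  3.14056621e-01,  4.50041732e-02,  1.30359970e+00,
       -1.17679566e-06,  1.43118781e+00]), 'qvel': array([-0.0001265 , -0.00088889, -0.00068664, -0.00115801, -0.00010484,
       -0.00104752]), 'tau': array([ 9.47625995e-04, -4.80621707e+01,  2.98536658e+01,  1.91042660e-02,
        2.00879335e-04,  3.95251192e-06]), 'tcp_pos': array([0.22515989, 0.5285402 , 0.23038719]), 'orientation': array([-3.09780783e-04,  2.00049104e-01,  9.79785433e-01, -8.74673492e-04]), 'wrist_force': array([-0.38609539,  0.23018603,  0.66325085]), 'ft_torque': array([ 0.00115071, -0.05453208,  0.00112009]), 'grip_force': 0.0, 'finger_gap': 0.08543995509525672}
top [[0.013, -0.987, 0.162, 0.361], [-1.0, -0.009, 0.023, 0.166], [-0.022, -0.163, -0.986, 0.94], [0.0, 0.0, 0.0, 1.0]] 476.4468428072165 283.6279221166224 204.16677918740692
scene [[0.703, -0.391, 0.593, -0.083], [-0.711, -0.405, 0.575, -0.386], [0.015, -0.826, -0.563, 0.659], [0.0, 0.0, 0.0, 1.0]] 518.4646683388313 283.9258011550181 206.59606248857057
```

View pics/top0.png

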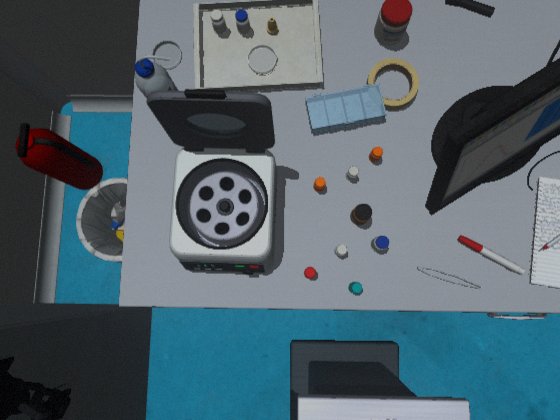

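View pics/scene0.png

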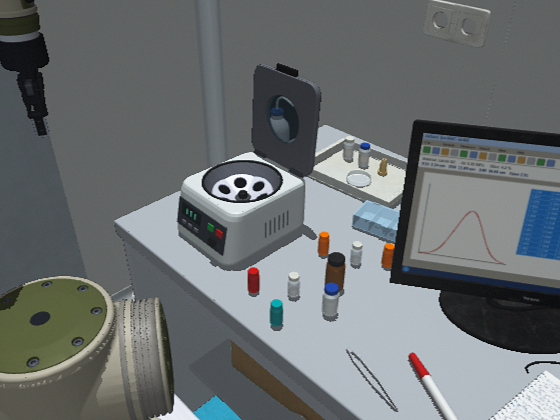

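The top view shows the candidates for "small white-capped vial": (352,173) white, (342,250) white and (217,18) white in the tray. The look-alikes are (320,184) and (376,153) orange, (310,272) red and (356,287) turquoise. Bystanders are brown (362,213) and blue (381,242). I pick the two white ones standing on the desk, then check them in a close crop and measure.

Run:
```python
from h import *
c=dict(np.load('top0.npz')); P=cloud(c); im=c['image']
hsv=cv2.cvtColor(im,cv2.COLOR_BGR2HSV)
for n,(u,v) in dict(w1=(352,173),w2=(342,250),tray=(217,18),o1=(320,184),o2=(376,153),red=(310,272),tq=(356,287),brown=(362,213),blue=(381,242)).items():
    w=P[v-12:v+13,u-12:u+13].reshape(-1,3); top=np.nanpercentile(w[:,2],97); m=(w[:,2]>top-.006)&(w[:,2]<top+.004)
    q=w[m]; print(n,'top z',top.round(3),'c',((np.nanmin(q,0)+np.nanmax(q,0))/2).round(4),'ext',np.ptp(q,0).round(4),'mean',q.mean(0).round(4),m.sum())
# centrifuge
box=P[145:275,165:280]; 
m=(np.abs(box[...,2]-.115)<.006); vv,uu=np.where(m); q=box[m]; print('rim',q.min(0),q.max(0))
# bores: dark in rotor
for (u,v) in [(226,184),(246,195),(248,213),(223,229),(204,214),(206,193),(225,206)]:
    print(u,v,P[v,u].round(4))
a=cv2.resize(im[140:300,160:400],None,fx=3.3,fy=3.3,interpolation=cv2.INTER_CUBIC); cv2.imwrite('pics/crop1.png',a)
```

```text
w1 top z 0.048 c [0.5736 0.0549 0.0471] ext [0.019  0.0194 0.0091] mean [0.5731 0.0551 0.0465] 85
w2 top z 0.048 c [0.423  0.0791 0.0463] ext [0.0171 0.0184 0.0073] mean [0.4229 0.0786 0.0472] 85
tray top z 0.063 c [0.889  0.328  0.0615] ext [0.0242 0.0245 0.0085] mean [0.8884 0.3277 0.0617] 114
o1 top z 0.048 c [0.5509 0.1193 0.0471] ext [0.0182 0.0173 0.0093] mean [0.5508 0.1193 0.0469] 80
o2 top z 0.048 c [0.6127 0.0082 0.0463] ext [0.0188 0.0189 0.0087] mean [0.612  0.0086 0.0466] 80
red top z 0.048 c [0.3797 0.1367 0.047 ] ext [0.0166 0.0186 0.0062] mean [0.3798 0.1374 0.0467] 86
tq top z 0.048 c [0.3526 0.0519 0.0472] ext [0.0182 0.0179 0.0084] mean [0.3531 0.0515 0.0468] 89
brown top z 0.073 c [0.4907 0.0407 0.0708] ext [0.0298 0.0297 0.0079] mean [0.4912 0.0405 0.0709] 214
blue top z 0.061 c [0.4368 0.0047 0.0593] ext [0.0224 0.0225 0.008 ] mean [0.4371 0.0049 0.0591] 134
rim [0.40004701 0.20376325 0.10901889] [0.59939903 0.38674384 0.12096449]
226 184 [0.5448 0.2978 0.0517]
246 195 [0.5229 0.2585 0.0563]
248 213 [0.4841 0.2507 0.088 ]
223 229 [0.4578 0.2997 0.0577]
204 214 [0.486  0.3368 0.0559]
206 193 [0.5263 0.3347 0.0555]
225 206 [0.4961 0.2925 0.0902]
```

View pics/crop1.png

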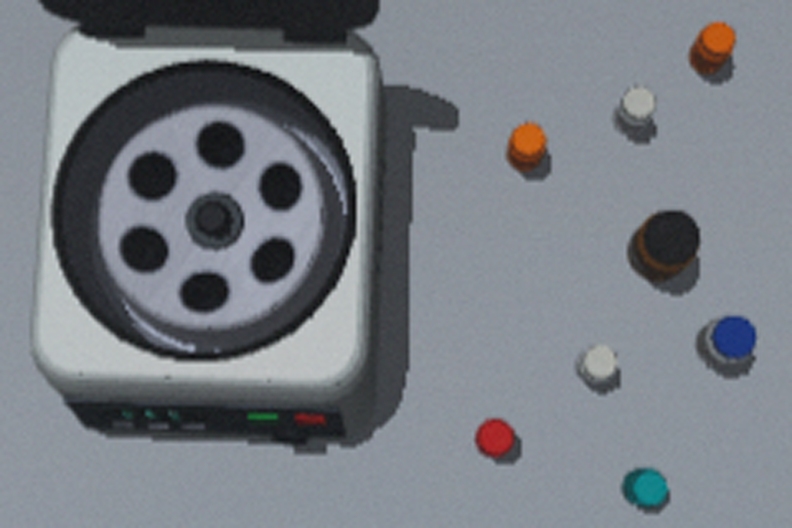

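The crop confirms two small white-capped vials, at top-view (352,173) and (342,250). The rotor hub is at about (225,206), with six bores around it. Next I measure the bores and the lid.

Run:
```python
from h import *
from scipy.optimize import least_squares
for n,(u0,v0,r) in dict(top=(225,206,36),scene=(243,186,42)).items():
    c=dict(np.load(n+'0.npz')); P=cloud(c)
    g=cv2.cvtColor(c['image'],cv2.COLOR_BGR2GRAY); g4=cv2.resize(g,None,fx=4,fy=4,interpolation=cv2.INTER_CUBIC)
    m=(g4<75).astype(np.uint8); k,_,st,ce=cv2.connectedComponentsWithStats(m)
    pts=[]
    for i in range(1,k):
        u,v=(ce[i]+.5)/4-.5
        if np.hypot(u-u0,v-v0)<r and 300<st[i,4]<4000:
            w=ray(c,u,v,.085); pts.append(w); print(n,(round(u,1),round(v,1)),st[i,4],st[i,2:4],w.round(4))
    pts=np.array(pts)
    q=pts[:,:2]
    # ring fit: centre + phase with R=.04, outlier-resistant
    def res(p):
        a=p[2]+np.arange(6)*np.pi/3; b=p[:2]+.04*np.c_[np.cos(a),np.sin(a)]
        d=np.linalg.norm(q[:,None]-b[None],axis=2).min(1); return d
    best=min((least_squares(res,[.495,.295,f],loss='soft_l1',f_scale=.002) for f in np.linspace(0,1,6)),key=lambda s:s.cost)
    print('fit',best.x.round(4),np.degrees(best.x[2]),'res',best.fun.round(4))
    # rim circle: outer top extents & lid points
c=dict(np.load('top0.npz')); P=cloud(c)
q=P[(P[...,2]>.16)&(P[...,0]>.5)&(P[...,0]<.75)&(P[...,1]>.2)&(P[...,1]<.4)]
print('lid',q.shape,q.min(0),q.max(0))
for z0 in np.arange(.16,.32,.02):
    s=q[np.abs(q[:,2]-z0)<.01]
    if len(s): print(z0.round(2),len(s),np.median(s[:,0]).round(4),s[:,0].min().round(4),s[:,0].max().round(4),s[:,1].min().round(3),s[:,1].max().round(3))
```

```text
top (np.float64(226.4), np.float64(183.5)) 2495 [57 56] [0.5389 0.2922 0.085 ]
top (np.float64(205.8), np.float64(192.9)) 2573 [58 58] [0.521  0.3295 0.085 ]
top (np.float64(244.5), np.float64(196.1)) 2229 [51 56] [0.5157 0.2581 0.085 ]
top (np.float64(224.9), np.float64(206.5)) 3482 [69 67] [0.496  0.2935 0.085 ]
top (np.float64(203.2), np.float64(215.2)) 2473 [58 55] [0.4797 0.3325 0.085 ]
top (np.float64(242.2), np.float64(218.4)) 2120 [51 53] [0.4745 0.2613 0.085 ]
top (np.float64(221.5), np.float64(228.1)) 2204 [58 47] [0.4564 0.2983 0.085 ]
fit [0.498  0.2957 0.9731] 55.752259948088025 res [0.0012 0.0009 0.0016 0.0371 0.0012 0.0017 0.0017]
scene (np.float64(239.8), np.float64(182.4)) 1483 [48 40] [0.5204 0.3293 0.085 ]
scene (np.float64(258.1), np.float64(186.0)) 1227 [44 37] [0.5383 0.2922 0.085 ]
scene (np.float64(223.9), np.float64(189.0)) 1155 [45 35] [0.4795 0.3324 0.085 ]
fit [0.4977 0.2959 0.9727] 55.73085479970622 res [0.0004 0.001  0.001 ]
lid (5593, 3) [0.59768085 0.20279295 0.16020958] [0.73864132 0.39944285 0.32402486]
0.16 287 0.601 0.5977 0.6059 0.204 0.381
0.18 568 0.6033 0.5986 0.7386 0.203 0.399
0.2 547 0.6056 0.5995 0.6092 0.203 0.381
0.22 555 0.6071 0.6011 0.6121 0.203 0.38
0.24 545 0.6078 0.6027 0.613 0.203 0.381
0.26 570 0.6075 0.6028 0.6145 0.203 0.381
0.28 707 0.6086 0.605 0.6163 0.203 0.381
0.3 1291 0.6114 0.6067 0.6263 0.204 0.38
```

Request:
{"op": "carry_out", "data": {
  "moves": [
    {"tz":5,"wz":-0.12},
    {"tz":4,"tx":3,"ty":-3,"wz":-0.12},
    {"tx":5,"ty":-5,"wz":-0.12},
    {"tx":5,"ty":-5,"wz":-0.12},
    {"tx":5,"ty":-5,"wz":-0.12},
    {"tx":4,"ty":-5,"wz":-0.12},
    {},
    {}
  ]
}}

```text
invalid input at $.moves[0]: expected keys tx, ty, tz, wx, wy, wz, claw
```

Run:
```python
from h import *
s=env.get_state(); print(s['clock'],s['tcp_pos'],s['joint_pos'].round(2),s['qvel'].round(3)); print(T_tool()[:3,:3].round(3).tolist())
c=cam('wrist'); cv2.imwrite('pics/w1.png',c['image']); np.savez('w1.npz',**c); print(c['hand_eye'].round(3).tolist(),c['fx'])
```

```text
0.1 [0.22516945 0.52857078 0.2304834 ] [ 1.03  0.31  0.05  1.3  -0.    1.43] [ 0.001 -0.001  0.002 -0.001  0.001  0.001]
[[-0.92, 0.392, -0.001], [0.392, 0.92, -0.001], [0.0, -0.002, -1.0]]
[[-0.0, -0.964, -0.266, 0.067], [1.0, -0.0, -0.001, 0.001], [0.0, -0.266, 0.964, -0.143], [0.0, 0.0, 0.0, 1.0]] 310.36897499065367
```

View pics/w1.png

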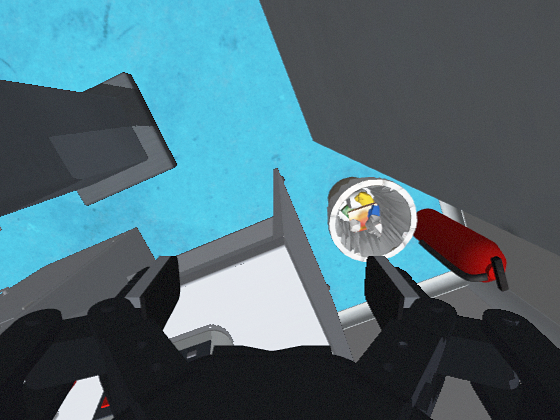

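The picture shows the bin and floor beneath the hand, because the move was refused: every key has to be given.

Request:
{"op": "carry_out", "data": {
  "moves": [
    {"tx":2,"ty":-2,"tz":1,"wx":0,"wy":0,"wz":-0.12,"claw":-1},
    {"tx":5,"ty":-5,"tz":0,"wx":0,"wy":0,"wz":-0.12,"claw":-1},
    {"tx":5,"ty":-5,"tz":0,"wx":0,"wy":0,"wz":-0.12,"claw":-1},
    {"tx":5,"ty":-5,"tz":0,"wx":0,"wy":0,"wz":-0.12,"claw":-1},
    {"tx":5,"ty":-5,"tz":0,"wx":0,"wy":0,"wz":-0.12,"claw":-1},
    {"tx":3.5,"ty":-4,"tz":-1,"wx":0,"wy":0,"wz":-0.12,"claw":-1},
    {"tx":0,"ty":0,"tz":0,"wx":0,"wy":0,"wz":0,"claw":-1},
    {"tx":0,"ty":0,"tz":0,"wx":0,"wy":0,"wz":0,"claw":-1}
  ]
}}

```text
clock: 1.15
tcp_pos: [0.4569, 0.2921, 0.2311]
orientation: [-0.0, 0.532, 0.846, -0.0]
wrist_force: [-0.5, 0.1, -0.5]
finger_gap: 0.0853
grip_force: 0.0
```

Run:
```python
from h import *
s=env.get_state(); print(s['clock'],s['tcp_pos'],s['joint_pos'].round(2),s['qvel'].round(3)); print(T_tool()[:3,:3].round(3).tolist())
c=cam('wrist'); cv2.imwrite('pics/w2.png',c['image']); np.savez('w2.npz',**c)
```

```text
1.15 [0.45686164 0.29211096 0.23106524] [ 0.42  0.25 -0.04  1.28  0.    1.54] [ 0.031 -0.009  0.002  0.001  0.     0.   ]
[[-0.433, 0.901, -0.001], [0.901, 0.433, -0.0], [0.0, -0.001, -1.0]]
```

View pics/w2.png

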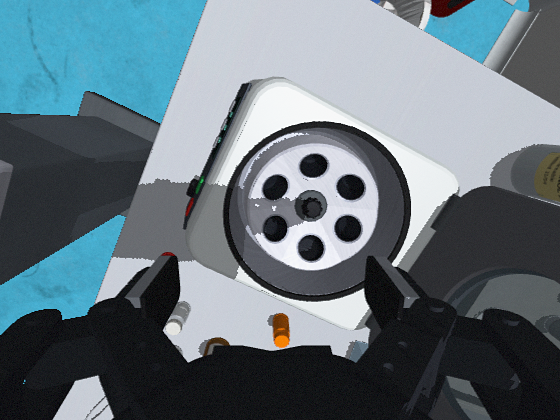

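The wrist view shows the hub at (312,207), with bores at (314,165), (350,187), (347,228), (311,247), (274,228) and (275,187).

```bash
cat > rotor.py <<'E'
from h import *
from scipy.optimize import least_squares
def rotor(c,g0,th=60,pr=True):
    g=cv2.cvtColor(c['image'],cv2.COLOR_BGR2GRAY); g4=cv2.resize(g,None,fx=4,fy=4,interpolation=cv2.INTER_CUBIC)
    k,_,st,ce=cv2.connectedComponentsWithStats((g4<th).astype(np.uint8)); q=[]
    for i in range(1,k):
        u,v=(ce[i]+.5)/4-.5; w=ray(c,u,v,.085)
        r=np.hypot(*(w[:2]-g0))
        if r<.055 and st[i,4]>2500:
            if pr: print((u.round(1),v.round(1)),st[i,4],st[i,2:4],w.round(4))
            if r>.025: q.append(w[:2])
    q=np.array(q)
    def res(p):
        a=p[2]+np.arange(6)*np.pi/3; b=p[:2]+.04*np.c_[np.cos(a),np.sin(a)]
        return np.linalg.norm(q[:,None]-b[None],axis=2).min(1)
    b=min((least_squares(res,[*g0,f],loss='soft_l1',f_scale=.002) for f in np.linspace(0,1,6)),key=lambda s:s.cost)
    print('axis',b.x[:2].round(4),'phase',np.degrees(b.x[2]).round(1),'res',b.fun.round(4))
    return b.x
E
python3 - <<'E'
from rotor import *
c=dict(np.load('w2.npz')); 
for th in (50,70): rotor(c,np.array([.498,.2957]),th)
P=cloud(c); q=P[180:235,280:345].reshape(-1,3); q=q[(q[:,2]>.0855)&(q[:,2]<.095)]; print('nut',np.median(q,0),len(q))
# rim circle from depth: inner edge of z>.11 within r
x=P.reshape(-1,3); x=x[(abs(x[:,2]-.115)<.004)]
d=x[:,:2]-[.498,.2957]; a=np.degrees(np.arctan2(d[:,1],d[:,0]))//10; r=np.hypot(*d.T)
pts=np.array([x[a==k][np.argmin(r[a==k])][:2] for k in np.unique(a) if (a==k).sum()>20])
s=least_squares(lambda p:np.hypot(*(pts-p[:2]).T)-p[2],[.498,.2957,.0765],loss='soft_l1',f_scale=.001); print('rim',s.x)
v=c['z_map']; 
for n,(u,w) in dict(w1=(176,318)).items(): print(n,P[w,u])
E
```

```text
(np.float64(313.3), np.float64(165.3)) 7665 [109  92] [0.4797 0.3347 0.085 ]
(np.float64(274.8), np.float64(187.2)) 7369 [ 97 100] [0.4564 0.3005 0.085 ]
(np.float64(350.2), np.float64(186.9)) 8256 [109  99] [0.5208 0.3317 0.085 ]
(np.float64(307.6), np.float64(207.8)) 6151 [110  89] [0.4938 0.2959 0.085 ]
(np.float64(274.8), np.float64(228.0)) 7654 [ 96 103] [0.4743 0.2636 0.085 ]
(np.float64(347.5), np.float64(228.1)) 8265 [103 103] [0.5388 0.2945 0.085 ]
(np.float64(311.2), np.float64(247.9)) 7028 [ 99 102] [0.5163 0.2605 0.085 ]
axis [0.4977 0.2976] phase 55.9 res [0.0013 0.0014 0.0012 0.0014 0.0012 0.0016]
(np.float64(313.2), np.float64(165.3)) 7945 [111  93] [0.4796 0.3347 0.085 ]
(np.float64(274.8), np.float64(187.2)) 7642 [ 99 103] [0.4564 0.3005 0.085 ]
(np.float64(350.2), np.float64(186.9)) 8520 [111  99] [0.5208 0.3317 0.085 ]
(np.float64(307.8), np.float64(207.2)) 7915 [114 118] [0.4937 0.2966 0.085 ]
(np.float64(274.7), np.float64(228.0)) 8007 [ 98 105] [0.4742 0.2636 0.085 ]
(np.float64(347.5), np.float64(228.1)) 8513 [105 105] [0.5388 0.2945 0.085 ]
(np.float64(310.5), np.float64(247.6)) 8119 [101 103] [0.5156 0.2604 0.085 ]
axis [0.4976 0.2976] phase 55.8 res [0.0013 0.0013 0.0013 0.0013 0.0014 0.0013]
nut [0.49693774 0.29778315 0.08837743] 293
rim [0.49717018 0.29745646 0.07602115]
w1 [0.42224624 0.08797104 0.03695625]
```

Request:
{"op": "carry_out", "data": {
  "moves": [
    {"tx":2,"ty":-4,"tz":0,"wx":0,"wy":0,"wz":0,"claw":0},
    {"tx":2,"ty":-4.5,"tz":0,"wx":0,"wy":0,"wz":0,"claw":0},
    {"tx":2,"ty":-4.5,"tz":0,"wx":0,"wy":0,"wz":0,"claw":0},
    {"tx":2,"ty":-4.5,"tz":-1,"wx":0,"wy":0,"wz":0,"claw":0},
    {"tx":2,"ty":-4,"tz":-4,"wx":0,"wy":0,"wz":0,"claw":0},
    {"tx":1.5,"ty":-2.3,"tz":-4,"wx":0,"wy":0,"wz":0,"claw":0},
    {"tx":0,"ty":0,"tz":-3,"wx":0,"wy":0,"wz":0,"claw":0},
    {"tx":0,"ty":0,"tz":0,"wx":0,"wy":0,"wz":0,"claw":0}
  ]
}}

```text
clock: 2.2
tcp_pos: [0.5698, 0.0556, 0.1091]
orientation: [-0.002, 0.531, 0.847, -0.001]
wrist_force: [-0.3, -0.1, 0.3]
finger_gap: 0.0427
grip_force: 0.0
```

```bash
cat > vial.py <<'E'
from h import *
def vial(guess,name):
    s=env.get_state(); t=T_tool(); c=cam('wrist'); cv2.imwrite(f'pics/{name}.png',c['image']); np.savez(name+'.npz',**c); P=cloud(c)
    hsv=cv2.cvtColor(c['image'],cv2.COLOR_BGR2HSV)
    m=(abs(P[...,2]-.046)<.003)&(np.hypot(P[...,0]-guess[0],P[...,1]-guess[1])<.02)
    q=P[m]; print(s['clock'],'tcp',t[:3,3].round(4),'gap',s['finger_gap']); 
    (u,v),r=cv2.minEnclosingCircle(np.argwhere(m)[:,::-1].astype(np.float32))
    print('n',m.sum(),'mean',q.mean(0).round(4),'mid',((q.min(0)+q.max(0))/2).round(4),'ext',np.ptp(q,0).round(4),'circ',u,v,r,ray(c,u,v,.046).round(4))
E
python3 -c "
from vial import *
vial((.573,.055),'v1')"
```

```text
2.2 tcp [0.5698 0.0556 0.1091] gap 0.04267055932774766
n 585 mean [0.5743 0.0575 0.0465] mid [0.5746 0.057  0.0458] ext [0.0194 0.0194 0.0054] circ 278.2796630859375 223.07627868652344 14.097193717956543 [0.5743 0.0573 0.046 ]
```

Request:
{"op": "carry_out", "data": {
  "moves": [
    {"tx":0.42,"ty":0.1,"tz":0,"wx":0,"wy":0,"wz":0,"claw":0},
    {"tx":0,"ty":0,"tz":-3,"wx":0,"wy":0,"wz":0,"claw":0},
    {"tx":0,"ty":0,"tz":-3,"wx":0,"wy":0,"wz":0,"claw":0},
    {"tx":0,"ty":0,"tz":-1.8,"wx":0,"wy":0,"wz":0,"claw":0},
    {"tx":0,"ty":0,"tz":0,"wx":0,"wy":0,"wz":0,"claw":0},
    {"tx":0,"ty":0,"tz":0,"wx":0,"wy":0,"wz":0,"claw":0.6},
    {"tx":0,"ty":0,"tz":0,"wx":0,"wy":0,"wz":0,"claw":0.6},
    {"tx":0,"ty":0,"tz":0,"wx":0,"wy":0,"wz":0,"claw":0.6}
  ],
  "newtons": 30
}}

```text
clock: 3.25
tcp_pos: [0.5779, 0.0553, 0.0351]
orientation: [0.002, 0.532, 0.847, 0.001]
wrist_force: [-0.4, -0.2, 6.8]
finger_gap: 0.0195
grip_force: 29.6
```

Request:
{"op": "carry_out", "data": {
  "moves": [
    {"tx":0,"ty":0,"tz":0,"wx":0,"wy":0,"wz":0,"claw":0.8},
    {"tx":0,"ty":0,"tz":0,"wx":0,"wy":0,"wz":0,"claw":0.8},
    {"tx":0,"ty":0,"tz":0,"wx":0,"wy":0,"wz":0,"claw":0.8}
  ]
}}

```text
clock: 3.62
tcp_pos: [0.578, 0.0552, 0.0351]
orientation: [0.002, 0.532, 0.846, 0.001]
wrist_force: [0.4, 0.9, 6.2]
finger_gap: 0.0192
grip_force: 29.6
```

```bash
python3 -c "
from vial import *
vial((.574,.0565),'v2'); print(env.get_state()['tcp_pos'])"
```

```text
3.625 tcp [0.578  0.0552 0.0351] gap 0.019183402393793486
n 1561 mean [0.5758 0.0588 0.0467] mid [0.5733 0.0568 0.046 ] ext [0.0374 0.0304 0.006 ] circ 263.875732421875 262.6304931640625 42.13108825683594 [0.5731 0.0579 0.046 ]
[0.57796767 0.05523895 0.03512014]
```

View pics/v2.png

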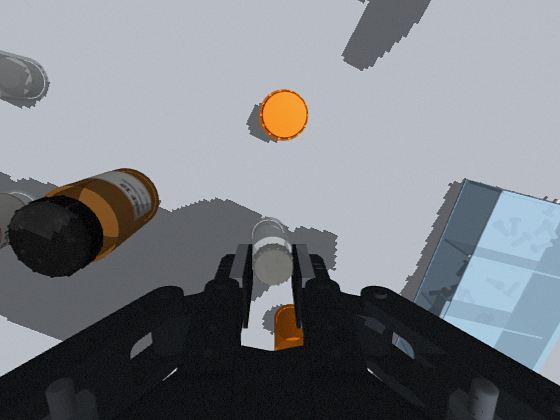

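The picture shows the white cap held between the pads at about (271,262), with the body's base at (268,225) and the orange look-alikes untouched. The grip is on the cap. I lift and measure the vial in the hand.

Request:
{"op": "carry_out", "data": {
  "moves": [
    {"tx":0,"ty":0,"tz":1,"wx":0,"wy":0,"wz":0,"claw":0.8},
    {"tx":0,"ty":0,"tz":3,"wx":0,"wy":0,"wz":0,"claw":0.8},
    {"tx":0,"ty":0,"tz":5,"wx":0,"wy":0,"wz":0,"claw":0.8},
    {"tx":0,"ty":0,"tz":5,"wx":0,"wy":0,"wz":0,"claw":0.8},
    {"tx":0,"ty":0,"tz":5,"wx":0,"wy":0,"wz":0,"claw":0.8},
    {"tx":0,"ty":0,"tz":0,"wx":0,"wy":0,"wz":0,"claw":0.8},
    {"tx":0,"ty":0,"tz":0,"wx":0,"wy":0,"wz":0,"claw":0.8}
  ],
  "newtons": 40
}}

```text
clock: 4.55
tcp_pos: [0.5761, 0.0552, 0.2233]
orientation: [0.0, 0.532, 0.847, 0.0]
wrist_force: [-0.6, 0.1, -1.9]
finger_gap: 0.0187
grip_force: 39.0
```

```bash
cat > held.py <<'E'
from h import *
def held(name):
    c=cam('wrist'); cv2.imwrite(f'pics/{name}.png',c['image']); np.savez(name+'.npz',**c)
    z=c['z_map']; v,u=np.indices(z.shape); H=c['hand_eye']
    p=np.stack([(u-c['cx'])/c['fx']*z,(v-c['cy'])/c['fy']*z,z,np.ones_like(z)],-1)@H.T
    m=(abs(p[...,1])<.013)&(p[...,2]>-.02)&(p[...,2]<.05)&(p[...,0]>-.015)&(p[...,0]<.025)&(z>0)
    m[:200]=False; q=p[m][:,:3]
    for a,b in [(-.013,-.0095),(-.009,-.005),(-.004,.0),(.005,.01),(.01,.015),(.015,.02),(.02,.025),(.025,.03),(.03,.035),(.035,.04)]:
        s=q[(q[:,2]>a)&(q[:,2]<b)]
        if len(s)>3: print((a,b),len(s),'x',s[:,0].min().round(4),np.median(s[:,0]).round(4),s[:,0].max().round(4),'y',s[:,1].min().round(4),s[:,1].max().round(4))
    print('zmax',np.percentile(q[:,2],99))
E
python3 -c "
from held import *
held('h1'); s=env.get_state(); print(s['clock'],s['tcp_pos'],s['wrist_force'],s['finger_gap'])
im=cv2.imread('pics/h1.png'); cv2.imwrite('pics/h1c.png',cv2.resize(im[180:330,180:380],None,fx=4,fy=4,interpolation=cv2.INTER_CUBIC))"
```

```text
(-0.013, -0.0095) 1267 x -0.0107 0.0037 0.0125 y -0.0128 0.0129
(-0.009, -0.005) 201 x -0.0067 0.011 0.0127 y -0.0129 0.0129
(-0.004, 0.0) 255 x -0.0093 0.0108 0.0139 y -0.01 0.0098
(0.005, 0.01) 122 x 0.0068 0.0125 0.0139 y -0.0105 0.0099
(0.01, 0.015) 112 x 0.0052 0.0124 0.0142 y -0.0113 0.0097
(0.015, 0.02) 114 x 0.0058 0.0125 0.0139 y -0.0116 0.0094
(0.02, 0.025) 97 x 0.0056 0.0123 0.014 y -0.0119 0.0091
(0.025, 0.03) 87 x 0.0056 0.0126 0.0139 y -0.0123 0.0088
(0.03, 0.035) 36 x 0.0059 0.0123 0.0137 y -0.0124 0.0077
zmax 0.030266499155189364
4.6 [0.57559828 0.0552501  0.22233228] [ 0.78831302 -0.26695343 -0.84030298] 0.018795935682232135
```

View pics/h1c.png

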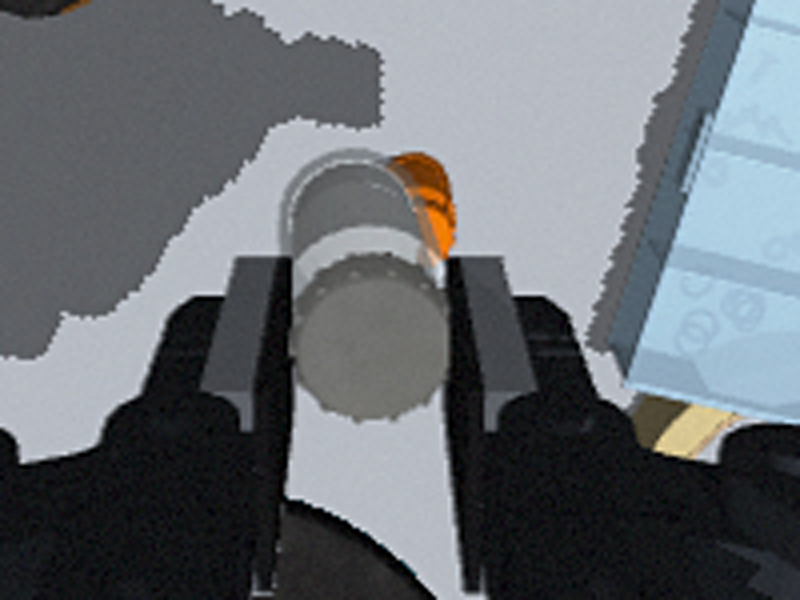

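The crop shows the held vial with its cap at (370,340) between the pads and its base at (350,200). I check whether the small apparent lean is real by comparing it with the picture taken while it stood.

```bash
cat > plan.py <<'E'
from h import *
H_ax=np.array([.4976,.2976]); PH=55.85
def profile(f):
    c=dict(np.load(f)); z=c['z_map']; v,u=np.indices(z.shape)
    p=(np.stack([(u-c['cx'])/c['fx']*z,(v-c['cy'])/c['fy']*z,z,np.ones_like(z)],-1)@c['hand_eye'].T)[...,:3]
    m=(abs(p[...,1])<.014)&(p[...,2]>.006)&(p[...,2]<.03)&(p[...,0]>.004)&(p[...,0]<.018)&(z>0)
    q=p[m]; b=np.floor(q[:,2]/.004)
    zz,mid,xm=np.array([[q[b==k,2].mean(),(q[b==k,1].min()+q[b==k,1].max())/2,q[b==k,0].max()] for k in np.unique(b)]).T
    ky,kx=np.polyfit(zz,mid,1),np.polyfit(zz,xm,1); print(f,'y fit',ky.round(4),'x fit',kx.round(4)); return ky,kx
def target(ang,s,bot,axis=(0,0,1),depth=.035,ydir=None,ax=H_ax):
    """TCP pose with vial bottom (tool coords bot) on bore axis at s above the floor"""
    r=np.array([np.cos(np.radians(ang)),np.sin(np.radians(ang)),0]); t=np.radians(25)
    a=-np.sin(t)*r+np.array([0,0,np.cos(t)])
    y=np.cross([0,0,1],r) if ydir is None else ydir*np.cross([0,0,1],r); zt=-a; R0=np.c_[np.cross(y,zt),y,zt]
    ax_=np.array(axis,float)/np.linalg.norm(axis)
    C=R.align_vectors([[0,0,1],[0,1,0]],[ax_,[0,1,0]],weights=[1e6,1])[0].as_matrix()
    Rt=R0@C; p=np.r_[ax,.085]+.04*r+(s-.03)*a
    return p-Rt@np.array(bot),Rt,a
def delta(p,Rt):
    T=T_tool(); w=(R.from_matrix(Rt)*R.from_matrix(T[:3,:3]).inv()).as_rotvec()
    print('tcp target',p.round(4),'shift cm',((p-T[:3,3])*100).round(2),'turn',w.round(3))
E
python3 - <<'E'
from plan import *
profile('v2.npz'); ky,kx=profile('h1.npz')
for ax in [(0,0,1),(kx[0],ky[0],1)]:
    bot=[np.polyval(kx,.035)-.011,np.polyval(ky,.035),.035]; print(bot)
    for s in (.055,): 
        p,Rt,a=target(PH-120,s,bot,ax); delta(p,Rt); print(Rt.round(3).tolist(),a.round(3))
E
```

```text
v2.npz y fit [-0.0869  0.0003] x fit [0.0086 0.0139]
h1.npz y fit [-0.0949  0.0004] x fit [-0.0027  0.014 ]
[np.float64(0.0029181232485825), np.float64(-0.0029474638271123794), 0.035]
tcp target [0.5078 0.2833 0.1406] shift cm [-6.78 22.81 -8.17] turn [-0.393 -0.191  0.003]
[[-0.395, 0.9, 0.184], [0.816, 0.436, -0.38], [-0.423, 0.0, -0.906]] [-0.184  0.38   0.906]
[np.float64(0.0029181232485825), np.float64(-0.0029474638271123794), 0.035]
tcp target [0.5048 0.2818 0.1408] shift cm [-7.08 22.66 -8.16] turn [-0.35  -0.274  0.024]
[[-0.396, 0.878, 0.267], [0.817, 0.47, -0.335], [-0.42, 0.086, -0.903]] [-0.184  0.38   0.906]
```

Run:
```python
from plan import *
def prof(f,c0,R0=.02):
    c=dict(np.load(f)); P=cloud(c); ty=np.array([.9,.435]); 
    m=np.hypot(P[...,0]-c0[0],P[...,1]-c0[1])<R0
    for a in np.arange(.008,.048,.004):
        q=P[m&(abs(P[...,2]-a)<.002)]
        if len(q)>5:
            y=(q[:,:2]-c0)@ty; x=(q[:,:2]-c0)@np.array([-.435,.9]); print(f,a.round(3),len(q),'y',y.min().round(4),y.max().round(4),'mid',((y.min()+y.max())/2).round(4),'xmax',x.max().round(4))
prof('v1.npz',np.array([.5743,.0573])); 
c=dict(np.load('v1.npz')); P=cloud(c); g=P[(abs(P[...,2])<.012)][::50]; A=np.c_[g[:,:2],np.ones(len(g))]; print('desk plane',np.linalg.lstsq(A,g[:,2],rcond=None)[0])
```

```text
v1.npz 0.008 27 y -0.0102 0.0101 mid -0.0 xmax 0.0104
v1.npz 0.012 33 y -0.0101 0.0098 mid -0.0002 xmax 0.0107
v1.npz 0.016 29 y -0.01 0.0104 mid 0.0002 xmax 0.0105
v1.npz 0.02 29 y -0.0099 0.0095 mid -0.0002 xmax 0.0106
v1.npz 0.024 35 y -0.0106 0.0107 mid 0.0001 xmax 0.0106
v1.npz 0.028 36 y -0.0105 0.009 mid -0.0007 xmax 0.0105
v1.npz 0.032 37 y -0.0104 0.0103 mid -0.0 xmax 0.0106
v1.npz 0.036 136 y -0.0104 0.011 mid 0.0003 xmax 0.0104
v1.npz 0.04 25 y -0.0094 0.0098 mid 0.0002 xmax 0.0091
v1.npz 0.044 139 y -0.0094 0.0098 mid 0.0002 xmax 0.0095
desk plane [-0.00010741 -0.0006328   0.00060636]
```

Request:
{"op": "carry_out", "data": {
  "moves": [
    {"tx":-1.4,"ty":4.5,"tz":0,"wx":-0.07,"wy":-0.055,"wz":0.005,"claw":0.8},
    {"tx":-1.4,"ty":4.5,"tz":0,"wx":-0.07,"wy":-0.055,"wz":0.005,"claw":0.8},
    {"tx":-1.4,"ty":4.5,"tz":0,"wx":-0.07,"wy":-0.055,"wz":0.005,"claw":0.8},
    {"tx":-1.4,"ty":4.5,"tz":0,"wx":-0.07,"wy":-0.055,"wz":0.005,"claw":0.8},
    {"tx":-1.4,"ty":4.5,"tz":0,"wx":-0.07,"wy":-0.055,"wz":0.005,"claw":0.8},
    {"tx":0,"ty":0,"tz":-2,"wx":0,"wy":0,"wz":0,"claw":0.8},
    {"tx":0,"ty":0,"tz":-2,"wx":0,"wy":0,"wz":0,"claw":0.8},
    {"tx":0,"ty":0,"tz":0,"wx":0,"wy":0,"wz":0,"claw":0.8}
  ]
}}

```text
clock: 5.6
tcp_pos: [0.5041, 0.2793, 0.1798]
orientation: [0.206, 0.508, 0.833, -0.077]
wrist_force: [0.8, 0.2, -0.1]
finger_gap: 0.0185
grip_force: 39.1
```

Request:
{"op": "carry_out", "data": {
  "moves": [
    {"tx":0,"ty":0,"tz":0,"wx":0,"wy":0,"wz":0,"claw":0.8},
    {"tx":0,"ty":0,"tz":0,"wx":0,"wy":0,"wz":0,"claw":0.8},
    {"tx":0,"ty":0,"tz":0,"wx":0,"wy":0,"wz":0,"claw":0.8}
  ]
}}

```text
clock: 5.98
tcp_pos: [0.5069, 0.2802, 0.1841]
orientation: [0.208, 0.509, 0.832, -0.074]
wrist_force: [0.0, -0.0, -0.3]
finger_gap: 0.0187
grip_force: 39.1
```

Run:
```python
from plan import *
from rotor import rotor
c=cam('wrist'); cv2.imwrite('pics/i1.png',c['image']); np.savez('i1.npz',**c)
ky,kx=profile('i1.npz'); rotor(c,H_ax,60)
bot=[np.polyval(kx,.035)-.011,np.polyval(ky,.035),.035]; p,Rt,a=target(PH-120,.055,bot,(kx[0],ky[0],1)); delta(p,Rt)
s=env.get_state();print(s['clock'],s['tcp_pos'],s['joint_pos'].round(2),s['wrist_force'])
```

```text
i1.npz y fit [-0.0898  0.0003] x fit [-0.0042  0.0137]
(np.float64(259.3), np.float64(71.2)) 17349 [165 134] [0.4794 0.335  0.085 ]
(np.float64(203.7), np.float64(103.5)) 17395 [156 144] [0.4561 0.301  0.085 ]
(np.float64(312.1), np.float64(104.1)) 15794 [150 136] [0.5206 0.3321 0.085 ]
(np.float64(257.6), np.float64(126.9)) 22119 [178 164] [0.495  0.3015 0.085 ]
(np.float64(209.3), np.float64(158.3)) 14675 [138 136] [0.4741 0.2639 0.085 ]
(np.float64(305.3), np.float64(157.4)) 13439 [131 130] [0.5385 0.295  0.085 ]
(np.float64(258.7), np.float64(182.9)) 10314 [129 123] [0.5171 0.2591 0.085 ]
axis [0.4975 0.2979] phase -4.1 res [0.0013 0.0015 0.0013 0.0013 0.0011 0.0035]
tcp target [0.5047 0.2822 0.1406] shift cm [-0.21  0.2  -4.34] turn [-0.001  0.008 -0.003]
6.025 [0.50680786 0.28016819 0.18401163] [ 0.59  0.33 -0.13  1.07 -0.44  1.68] [-0.47924002 -0.97994326 -1.15755608]
```

View pics/i1.png

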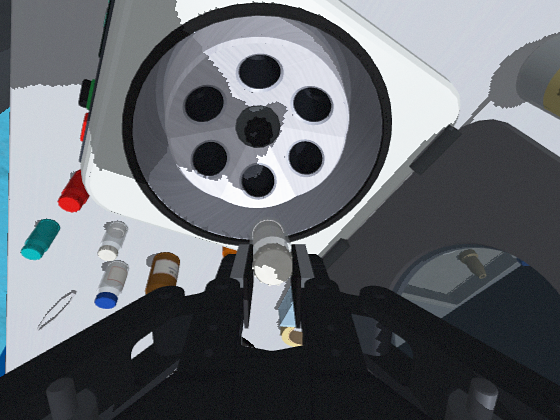

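The view shows the held vial's base at (270,232), just short of the target bore at (258,181), with the others clear. I move onto the bore axis.

Request:
{"op": "carry_out", "data": {
  "moves": [
    {"tx":-0.2,"ty":0.2,"tz":-2.3,"wx":0,"wy":0.008,"wz":0,"claw":0.8},
    {"tx":0,"ty":0,"tz":-2,"wx":0,"wy":0,"wz":0,"claw":0.8},
    {"tx":0.18,"ty":-0.38,"tz":-0.9,"wx":0,"wy":0,"wz":0,"claw":0.8},
    {"tx":0.18,"ty":-0.38,"tz":-0.9,"wx":0,"wy":0,"wz":0,"claw":0.8},
    {"tx":0,"ty":0,"tz":0,"wx":0,"wy":0,"wz":0,"claw":0.8},
    {"tx":0,"ty":0,"tz":0,"wx":0,"wy":0,"wz":0,"claw":0.8},
    {"tx":0,"ty":0,"tz":0,"wx":0,"wy":0,"wz":0,"claw":0.8}
  ]
}}

```text
clock: 6.9
tcp_pos: [0.5084, 0.2749, 0.123]
orientation: [0.205, 0.508, 0.833, -0.076]
wrist_force: [0.3, 0.2, -0.4]
finger_gap: 0.0185
grip_force: 39.1
```

Run:
```python
from plan import *
from rotor import rotor
c=cam('wrist'); cv2.imwrite('pics/i2.png',c['image']); np.savez('i2.npz',**c)
ky,kx=profile('i2.npz'); ky=[-.091,.0003];kx=[-.003,.0139]; rotor(c,H_ax,60)
bot=[np.polyval(kx,.035)-.011,np.polyval(ky,.035),.035]; p,Rt,a=target(PH-120,.035,bot,(kx[0],ky[0],1)); delta(p,Rt)
s=env.get_state();print(s['clock'],s['tcp_pos'],s['joint_pos'].round(2),s['wrist_force'])
cv2.imwrite('pics/i2c.png',cv2.resize(c['image'][100:300,160:380],None,fx=3,fy=3))
```

```text
i2.npz y fit [-0.0491 -0.0005] x fit [-0.0046  0.0137]
(np.float64(269.9), np.float64(100.7)) 28617 [228 164] [0.4793 0.3351 0.085 ]
(np.float64(195.6), np.float64(141.4)) 27660 [209 172] [0.456 0.301 0.085]
(np.float64(338.2), np.float64(141.2)) 25601 [205 162] [0.5204 0.3322 0.085 ]
(np.float64(265.6), np.float64(166.2)) 35322 [228 207] [0.4937 0.303  0.085 ]
(np.float64(325.9), np.float64(203.5)) 20818 [171 157] [0.5384 0.2951 0.085 ]
(np.float64(204.0), np.float64(205.8)) 22391 [178 162] [0.4739 0.2641 0.085 ]
axis [0.4971 0.2983] phase -4.2 res [0.0009 0.0012 0.0011 0.0015 0.0013]
tcp target [0.5085 0.2744 0.1226] shift cm [ 0.02 -0.06 -0.04] turn [-0.002 -0.001 -0.003]
6.95 [0.50833436 0.27492319 0.12292831] [ 0.58  0.37 -0.22  0.94 -0.44  1.66] [-0.69935746  0.40384218 -0.54406411]
```

View pics/i2c.png

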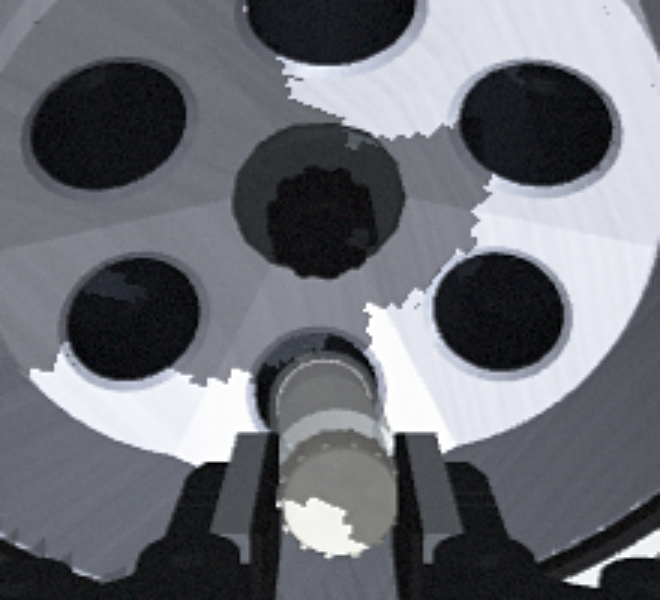

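The crop shows the vial base at (325,405), entering the target bore whose centre is about (318,395). It sits about 1 mm to the right, so I correct that and go in.

Request:
{"op": "carry_out", "data": {
  "moves": [
    {"tx":-0.09,"ty":-0.08,"tz":0,"wx":0,"wy":0,"wz":0,"claw":0.8},
    {"tx":0.09,"ty":-0.19,"tz":-0.45,"wx":0,"wy":0,"wz":0,"claw":0.8},
    {"tx":0.09,"ty":-0.19,"tz":-0.45,"wx":0,"wy":0,"wz":0,"claw":0.8},
    {"tx":0.09,"ty":-0.19,"tz":-0.45,"wx":0,"wy":0,"wz":0,"claw":0.8},
    {"tx":0,"ty":0,"tz":0,"wx":0,"wy":0,"wz":0,"claw":0.8},
    {"tx":0,"ty":0,"tz":0,"wx":0,"wy":0,"wz":0,"claw":0.8}
  ]
}}

```text
clock: 7.7
tcp_pos: [0.5099, 0.2681, 0.1088]
orientation: [0.205, 0.508, 0.833, -0.076]
wrist_force: [-0.8, -0.0, -0.5]
finger_gap: 0.0187
grip_force: 39.1
```

Request:
{"op": "carry_out", "data": {
  "moves": [
    {"tx":0.09,"ty":-0.19,"tz":-0.45,"wx":0,"wy":0,"wz":0,"claw":0.8},
    {"tx":0.09,"ty":-0.19,"tz":-0.45,"wx":0,"wy":0,"wz":0,"claw":0.8},
    {"tx":0.09,"ty":-0.19,"tz":-0.45,"wx":0,"wy":0,"wz":0,"claw":0.8},
    {"tx":0.04,"ty":-0.08,"tz":-0.18,"wx":0,"wy":0,"wz":0,"claw":0.8},
    {"tx":0,"ty":0,"tz":0,"wx":0,"wy":0,"wz":0,"claw":0.8},
    {"tx":0,"ty":0,"tz":0,"wx":0,"wy":0,"wz":0,"claw":0.8}
  ]
}}

```text
clock: 8.45
tcp_pos: [0.513, 0.2617, 0.0937]
orientation: [0.205, 0.508, 0.833, -0.076]
wrist_force: [0.2, -0.5, -0.3]
finger_gap: 0.0186
grip_force: 39.1
```

Request:
{"op": "carry_out", "data": {
  "moves": [
    {"tx":0.04,"ty":-0.08,"tz":-0.18,"wx":0,"wy":0,"wz":0,"claw":0.8},
    {"tx":0,"ty":0,"tz":0,"wx":0,"wy":0,"wz":0,"claw":0.8},
    {"tx":0.02,"ty":-0.04,"tz":-0.09,"wx":0,"wy":0,"wz":0,"claw":0.8},
    {"tx":0,"ty":0,"tz":0,"wx":0,"wy":0,"wz":0,"claw":0.8},
    {"tx":0,"ty":0,"tz":0,"wx":0,"wy":0,"wz":0,"claw":0.8}
  ]
}}

```text
clock: 9.07
tcp_pos: [0.5135, 0.2604, 0.0909]
orientation: [0.205, 0.508, 0.833, -0.076]
wrist_force: [0.3, -0.2, 0.1]
finger_gap: 0.0184
grip_force: 39.1
```

Request:
{"op": "carry_out", "data": {
  "moves": [
    {"tx":0.02,"ty":-0.04,"tz":-0.09,"wx":0,"wy":0,"wz":0,"claw":0.8},
    {"tx":0,"ty":0,"tz":0,"wx":0,"wy":0,"wz":0,"claw":0.8},
    {"tx":0.02,"ty":-0.04,"tz":-0.09,"wx":0,"wy":0,"wz":0,"claw":0.8},
    {"tx":0,"ty":0,"tz":0,"wx":0,"wy":0,"wz":0,"claw":0.8},
    {"tx":0,"ty":0,"tz":0,"wx":0,"wy":0,"wz":0,"claw":0.8}
  ]
}}

```text
clock: 9.7
tcp_pos: [0.5146, 0.2605, 0.0901]
orientation: [0.205, 0.508, 0.833, -0.075]
wrist_force: [-2.2, 2.9, 5.5]
finger_gap: 0.0187
grip_force: 40.4
```

Request:
{"op": "carry_out", "data": {
  "moves": [
    {"tx":0,"ty":0,"tz":0,"wx":0,"wy":0,"wz":0,"claw":0.3},
    {"tx":0,"ty":0,"tz":0,"wx":0,"wy":0,"wz":0,"claw":0.2},
    {"tx":0,"ty":0,"tz":0,"wx":0,"wy":0,"wz":0,"claw":0.2},
    {"tx":-0.18,"ty":0.38,"tz":0.9,"wx":0,"wy":0,"wz":0,"claw":0.2},
    {"tx":-0.36,"ty":0.76,"tz":1.8,"wx":0,"wy":0,"wz":0,"claw":0.2},
    {"tx":-0.6,"ty":1.2,"tz":3,"wx":0,"wy":0,"wz":0,"claw":0.2},
    {"tx":0,"ty":0,"tz":0,"wx":0,"wy":0,"wz":0,"claw":0.2},
    {"tx":0,"ty":0,"tz":0,"wx":0,"wy":0,"wz":0,"claw":0.2}
  ]
}}

```text
clock: 10.7
tcp_pos: [0.5024, 0.2831, 0.1459]
orientation: [0.205, 0.508, 0.833, -0.076]
wrist_force: [0.0, -0.8, -0.6]
finger_gap: 0.0338
grip_force: 0.0
```

```bash
cat > seat.py <<'E'
from plan import *
from rotor import rotor
def seat(ang,name,cn='wrist'):
    c=cam(cn); cv2.imwrite(f'pics/{name}.png',c['image']); np.savez(name+'.npz',**c); P=cloud(c)
    _,_,a=target(ang,0,[0,0,0]); r=np.array([np.cos(np.radians(ang)),np.sin(np.radians(ang)),0])
    f=np.r_[H_ax,.085]+.04*r-.03*a; e=np.cross(a,np.cross([0,0,1],r)); y=np.cross([0,0,1],r)
    d=P-f; s=d@a; u=d@np.cross(y,a); w=d@y
    m=(s>.037)&(s<.056)&(np.hypot(u,w)<.012)
    q=s[m]; t=m&(s>np.percentile(q,90)-.003)
    print(cn,'cap top height on bore axis: pcts',np.percentile(q,[5,50,90,97]).round(4),m.sum(),'cap centre off axis radial/tang',u[t].mean().round(4),w[t].mean().round(4),'range',u[t].min().round(4),u[t].max().round(4),w[t].min().round(4),w[t].max().round(4))
    T=np.c_[u[t],w[t],np.ones(t.sum())]; print('cap plane slope',np.linalg.lstsq(T,s[t],rcond=None)[0].round(3))
E
python3 - <<'E'
from seat import *
seat(PH-120,'s1'); s=env.get_state(); print(s['clock'],s['tcp_pos'],s['wrist_force'])
rotor(dict(np.load('s1.npz')),H_ax,60)
E
```

```text
wrist cap top height on bore axis: pcts [0.0426 0.0465 0.0474 0.0478] 705 cap centre off axis radial/tang -0.0021 -0.0006 range -0.0114 0.0079 -0.0099 0.0092
cap plane slope [0.045 0.01  0.047]
10.75 [0.50207461 0.28270287 0.14534998] [ 0.19467176 -0.48010922 -0.32525001]
(np.float64(268.7), np.float64(102.9)) 20655 [190 138] [0.479  0.3349 0.085 ]
(np.float64(328.5), np.float64(137.1)) 19309 [178 143] [0.52   0.3324 0.085 ]
(np.float64(205.0), np.float64(138.5)) 20550 [179 149] [0.4561 0.3005 0.085 ]
(np.float64(266.0), np.float64(159.6)) 27955 [201 182] [0.4939 0.3031 0.085 ]
(np.float64(319.5), np.float64(192.9)) 16406 [151 139] [0.5385 0.2955 0.085 ]
(np.float64(211.7), np.float64(195.5)) 17236 [154 146] [0.4743 0.2637 0.085 ]
axis [0.4971 0.2983] phase 56.5 res [0.0009 0.0011 0.0012 0.0015 0.0014]
```

Run:
```python
from plan import *
y=np.array([np.cos(np.radians(25.85)),np.sin(np.radians(25.85)),0]); z=np.array([0,0,-1.])
delta(np.array([.424,.081,.11]),np.c_[np.cross(y,z),y,z])
```

```text
tcp target [0.424 0.081 0.11 ] shift cm [ -7.81 -20.17  -3.53] turn [ 0.35   0.267 -0.024]
```

Request:
{"op": "carry_out", "data": {
  "moves": [
    {"tx":-0.2,"ty":0,"tz":5,"wx":0,"wy":0,"wz":0,"claw":0},
    {"tx":-1.6,"ty":-3,"tz":1,"wx":0.07,"wy":0.053,"wz":-0.005,"claw":0},
    {"tx":-1.6,"ty":-4.3,"tz":0,"wx":0.07,"wy":0.053,"wz":-0.005,"claw":0},
    {"tx":-1.6,"ty":-4.3,"tz":0,"wx":0.07,"wy":0.053,"wz":-0.005,"claw":0},
    {"tx":-1.6,"ty":-4.3,"tz":-1.5,"wx":0.07,"wy":0.053,"wz":-0.005,"claw":0},
    {"tx":-1.2,"ty":-4.3,"tz":-4,"wx":0.07,"wy":0.055,"wz":-0.004,"claw":0},
    {"tx":0,"ty":0,"tz":-4,"wx":0,"wy":0,"wz":0,"claw":0},
    {"tx":0,"ty":0,"tz":0,"wx":0,"wy":0,"wz":0,"claw":0}
  ]
}}

```text
clock: 11.75
tcp_pos: [0.4212, 0.0798, 0.108]
orientation: [-0.003, 0.533, 0.846, -0.002]
wrist_force: [0.7, 1.4, 0.4]
finger_gap: 0.0423
grip_force: 0.0
```

Request:
{"op": "carry_out", "data": {
  "moves": [
    {"tx":0,"ty":0,"tz":0,"wx":0,"wy":0,"wz":0,"claw":0},
    {"tx":0,"ty":0,"tz":0,"wx":0,"wy":0,"wz":0,"claw":0},
    {"tx":0,"ty":0,"tz":0,"wx":0,"wy":0,"wz":0,"claw":0},
    {"tx":0,"ty":0,"tz":0,"wx":0,"wy":0,"wz":0,"claw":0}
  ]
}}

```text
clock: 12.25
tcp_pos: [0.4249, 0.0815, 0.1116]
orientation: [0.001, 0.531, 0.847, 0.001]
wrist_force: [0.2, 0.2, -0.6]
finger_gap: 0.0426
grip_force: 0.0
```

Run:
```python
from vial import *
from plan import delta
vial((.424,.081),'v3'); print(T_tool()[:3,:3].round(3).tolist())
c=dict(np.load('v3.npz'));P=cloud(c)
y=np.array([np.cos(np.radians(25.85)),np.sin(np.radians(25.85)),0]); z=np.array([0,0,-1.])
delta(np.array([.424,.081,.035]),np.c_[np.cross(y,z),y,z])
```

```text
12.25 tcp [0.4249 0.0815 0.1116] gap 0.04259633240509412
n 572 mean [0.4235 0.0806 0.0465] mid [0.4238 0.0802 0.0458] ext [0.0196 0.0197 0.0054] circ 268.7477111816406 221.6559600830078 13.946205139160156 [0.4237 0.0804 0.046 ]
[[-0.436, 0.9, 0.001], [0.9, 0.436, 0.0], [-0.0, 0.001, -1.0]]
tcp target [0.424 0.081 0.035] shift cm [-0.08 -0.05 -7.65] turn [-0.     0.001  0.   ]
```

Request:
{"op": "carry_out", "data": {
  "moves": [
    {"tx":-0.13,"ty":-0.11,"tz":-2.5,"wx":0,"wy":0,"wz":0,"claw":0},
    {"tx":0,"ty":0,"tz":-2.5,"wx":0,"wy":0,"wz":0,"claw":0},
    {"tx":0,"ty":0,"tz":-2.5,"wx":0,"wy":0,"wz":0,"claw":0},
    {"tx":0,"ty":0,"tz":0,"wx":0,"wy":0,"wz":0,"claw":0},
    {"tx":0,"ty":0,"tz":0,"wx":0,"wy":0,"wz":0,"claw":0},
    {"tx":0,"ty":0,"tz":0,"wx":0,"wy":0,"wz":0,"claw":0.2}
  ]
}}

```text
clock: 13.05
tcp_pos: [0.4242, 0.08, 0.0371]
orientation: [0.001, 0.531, 0.847, 0.001]
wrist_force: [0.7, 0.5, -0.5]
finger_gap: 0.034
grip_force: 0.0
```

Run:
```python
from vial import *
from held import held
vial((.4236,.0804),'v4'); held('v4h')
```

```text
13.05 tcp [0.4242 0.08   0.0371] gap 0.03395265146405051
n 1372 mean [0.4233 0.081  0.0464] mid [0.4236 0.0799 0.046 ] ext [0.0396 0.0319 0.0058] circ 270.04718017578125 266.8699035644531 41.16090393066406 [0.4233 0.0811 0.046 ]
(-0.013, -0.0095) 646 x -0.0083 0.0006 0.0102 y -0.0098 0.0095
(-0.009, -0.005) 326 x -0.0094 0.0049 0.0105 y -0.01 0.0097
(-0.004, 0.0) 67 x 0.0019 0.0084 0.0105 y -0.0089 0.0091
(0.005, 0.01) 127 x 0.0017 0.01 0.0116 y -0.011 0.0105
(0.01, 0.015) 121 x 0.0031 0.0101 0.0116 y -0.0107 0.0104
(0.015, 0.02) 107 x 0.0017 0.01 0.0114 y -0.0111 0.0101
(0.02, 0.025) 103 x 0.0025 0.0101 0.0116 y -0.0109 0.0103
(0.025, 0.03) 89 x 0.0015 0.0102 0.0116 y -0.0106 0.0107
(0.03, 0.035) 82 x -0.0088 0.0102 0.0218 y -0.013 0.0109
(0.035, 0.04) 1130 x -0.0097 0.0147 0.0229 y -0.013 0.013
zmax 0.03782213018044692
```

Request:
{"op": "carry_out", "data": {
  "moves": [
    {"tx":0,"ty":0,"tz":-0.1,"wx":0,"wy":0,"wz":0,"claw":0.3},
    {"tx":0,"ty":0,"tz":0,"wx":0,"wy":0,"wz":0,"claw":0.45},
    {"tx":0,"ty":0,"tz":0,"wx":0,"wy":0,"wz":0,"claw":0.6},
    {"tx":0,"ty":0,"tz":0,"wx":0,"wy":0,"wz":0,"claw":0.8},
    {"tx":0,"ty":0,"tz":0,"wx":0,"wy":0,"wz":0,"claw":0.8},
    {"tx":0,"ty":0,"tz":0,"wx":0,"wy":0,"wz":0,"claw":0.8}
  ],
  "newtons": 35
}}

```text
clock: 13.9
tcp_pos: [0.4234, 0.0799, 0.0352]
orientation: [0.0, 0.531, 0.847, 0.0]
wrist_force: [-1.2, -0.1, 5.2]
finger_gap: 0.019
grip_force: 34.4
```

Run:
```python
from held import held
held('v5h')
from plan import *
profile('v5h.npz')
```

```text
(-0.013, -0.0095) 1291 x -0.0101 0.0013 0.0119 y -0.0127 0.013
(-0.009, -0.005) 187 x -0.0111 0.0086 0.0118 y -0.013 0.0129
(-0.004, 0.0) 238 x 0.0013 0.0083 0.011 y -0.0124 0.0127
(0.005, 0.01) 127 x 0.0047 0.0097 0.0114 y -0.0094 0.0101
(0.01, 0.015) 113 x 0.0043 0.0098 0.0111 y -0.0097 0.0104
(0.015, 0.02) 115 x 0.0037 0.0097 0.0113 y -0.0099 0.0107
(0.02, 0.025) 97 x 0.003 0.0099 0.0112 y -0.0101 0.0109
(0.025, 0.03) 88 x 0.0013 0.0094 0.0112 y -0.0105 0.0112
(0.03, 0.035) 824 x -0.0042 0.0145 0.0236 y -0.013 0.0129
(0.035, 0.04) 415 x -0.0043 0.0144 0.023 y -0.0129 0.0129
zmax 0.03589168881063677
v5h.npz y fit [0.0041 0.0003] x fit [-0.0123  0.0114]
```

Request:
{"op": "carry_out", "data": {
  "moves": [
    {"tx":0,"ty":0,"tz":1,"wx":0,"wy":0,"wz":0,"claw":0.8},
    {"tx":0,"ty":0,"tz":3,"wx":0,"wy":0,"wz":0,"claw":0.8},
    {"tx":0,"ty":0,"tz":5,"wx":0,"wy":0,"wz":0,"claw":0.8},
    {"tx":0,"ty":0,"tz":5,"wx":0,"wy":0,"wz":0,"claw":0.8},
    {"tx":1,"ty":3.5,"tz":5,"wx":0.065,"wy":0.032,"wz":0,"claw":0.8},
    {"tx":1,"ty":3.5,"tz":0,"wx":0.065,"wy":0.032,"wz":0,"claw":0.8},
    {"tx":1.2,"ty":4,"tz":0,"wx":0.065,"wy":0.031,"wz":0,"claw":0.8},
    {"tx":1.2,"ty":4,"tz":0,"wx":0.065,"wy":0.031,"wz":0,"claw":0.8}
  ],
  "newtons": 40
}}

```text
clock: 14.95
tcp_pos: [0.4675, 0.2311, 0.2255]
orientation: [-0.123, 0.526, 0.838, 0.077]
wrist_force: [1.1, 0.1, -0.0]
finger_gap: 0.0185
grip_force: 39.2
```

Request:
{"op": "carry_out", "data": {
  "moves": [
    {"tx":1.2,"ty":4,"tz":0,"wx":0.065,"wy":0.032,"wz":0,"claw":0.8},
    {"tx":1.2,"ty":4,"tz":0,"wx":0.068,"wy":0.032,"wz":0,"claw":0.8},
    {"tx":0,"ty":0,"tz":-2,"wx":0,"wy":0,"wz":0,"claw":0.8},
    {"tx":0,"ty":0,"tz":-1.5,"wx":0,"wy":0,"wz":0,"claw":0.8},
    {"tx":0,"ty":0,"tz":0,"wx":0,"wy":0,"wz":0,"claw":0.8},
    {"tx":0,"ty":0,"tz":0,"wx":0,"wy":0,"wz":0,"claw":0.8},
    {"tx":0,"ty":0,"tz":0,"wx":0,"wy":0,"wz":0,"claw":0.8}
  ]
}}

```text
clock: 15.82
tcp_pos: [0.4916, 0.3098, 0.191]
orientation: [-0.183, 0.519, 0.827, 0.116]
wrist_force: [-0.2, 0.2, 0.4]
finger_gap: 0.0186
grip_force: 39.2
```

Run:
```python
from plan import *
from rotor import rotor
s=env.get_state();print(s['clock'],s['tcp_pos'],s['joint_pos'].round(2),s['wrist_force'],s['finger_gap'])
c=cam('wrist'); cv2.imwrite('pics/j1.png',c['image']); np.savez('j1.npz',**c)
ky,kx=profile('j1.npz'); x=rotor(c,H_ax,60)
bot=[np.polyval(kx,.035)-.011,np.polyval(ky,.035),.035]; print(np.round(bot,4)); p,Rt,a=target(PH+60,.055,bot,(0,ky[0],1),ydir=-1); delta(p,Rt)
```

```text
15.825 [0.49161865 0.30982899 0.19103673] [ 0.21  0.38 -0.03  1.27  0.42  1.3 ] [-0.20916916  0.20530498  0.42116582] 0.018552412852938016
j1.npz y fit [0.026  0.0001] x fit [-0.0243  0.0118]
(np.float64(284.6), np.float64(333.5)) 1280825 [2240  987] [0.5267 0.2626 0.085 ]
(np.float64(269.0), np.float64(219.9)) 2681 [117  63] [0.475  0.3404 0.085 ]
axis [0.5009 0.3015] phase 2.4 res [0.0068 0.0068]
[-0.0001  0.001   0.035 ]
tcp target [0.4911 0.3108 0.1394] shift cm [-0.05  0.1  -5.15] turn [-0.011  0.023  0.012]
```

Request:
{"op": "carry_out", "data": {
  "moves": [
    {"tx":-0.07,"ty":0.13,"tz":-2.5,"wx":-0.005,"wy":0.012,"wz":0.006,"claw":0.8},
    {"tx":0,"ty":0,"tz":-2.6,"wx":0,"wy":0,"wz":0,"claw":0.8},
    {"tx":-0.18,"ty":0.38,"tz":-0.9,"wx":0,"wy":0,"wz":0,"claw":0.8},
    {"tx":-0.18,"ty":0.38,"tz":-0.9,"wx":0,"wy":0,"wz":0,"claw":0.8},
    {"tx":0,"ty":0,"tz":0,"wx":0,"wy":0,"wz":0,"claw":0.8},
    {"tx":0,"ty":0,"tz":0,"wx":0,"wy":0,"wz":0,"claw":0.8},
    {"tx":0,"ty":0,"tz":0,"wx":0,"wy":0,"wz":0,"claw":0.8}
  ]
}}

```text
clock: 16.75
tcp_pos: [0.4874, 0.3189, 0.1217]
orientation: [-0.187, 0.517, 0.828, 0.11]
wrist_force: [-0.5, 0.2, -0.0]
finger_gap: 0.0186
grip_force: 39.2
```

Run:
```python
from plan import *
s=env.get_state();print(s['clock'],s['tcp_pos'],s['wrist_force'],s['finger_gap'])
c=cam('wrist'); cv2.imwrite('pics/j2.png',c['image']); np.savez('j2.npz',**c)
ky,kx=profile('j2.npz')
bot=[.0003,.0006,.035]; p,Rt,a=target(PH+60,.035,bot,(0,.013,1),ydir=-1,ax=np.array([.4974,.2979])); delta(p,Rt)
g=c['image'][150:330,180:380]; cv2.imwrite('pics/j2c.png',cv2.resize(g,None,fx=3,fy=3))
```

```text
16.75 [0.48735977 0.31892548 0.12170879] [-0.4556346   0.23460064 -0.0278397 ] 0.018566486479510737
j2.npz y fit [0.0088 0.0002] x fit [-0.0008  0.0113]
tcp target [0.4873 0.3184 0.1211] shift cm [-0.   -0.05 -0.05] turn [-0.001 -0.     0.001]
```

View pics/j2c.png

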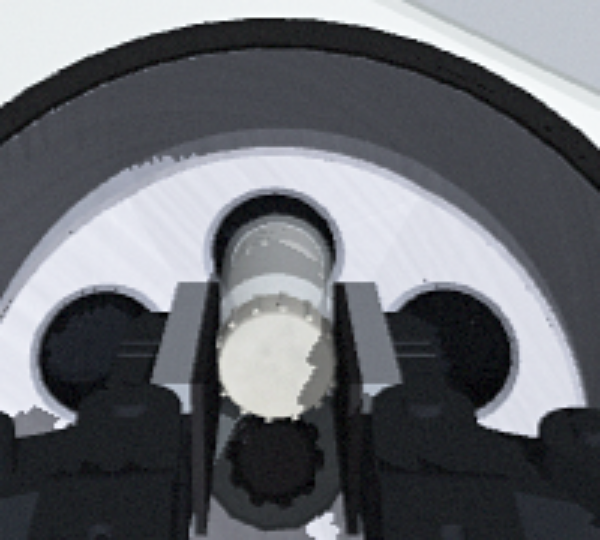

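This last allowed picture shows the vial base at about (278,225), centred in the mouth of the opposite bore at (275,250). I insert it.

Request:
{"op": "carry_out", "data": {
  "moves": [
    {"tx":-0.03,"ty":-0.05,"tz":-0.05,"wx":0,"wy":0,"wz":0,"claw":0.8},
    {"tx":-0.09,"ty":0.19,"tz":-0.45,"wx":0,"wy":0,"wz":0,"claw":0.8},
    {"tx":-0.09,"ty":0.19,"tz":-0.45,"wx":0,"wy":0,"wz":0,"claw":0.8},
    {"tx":-0.09,"ty":0.19,"tz":-0.45,"wx":0,"wy":0,"wz":0,"claw":0.8},
    {"tx":0,"ty":0,"tz":0,"wx":0,"wy":0,"wz":0,"claw":0.8},
    {"tx":0,"ty":0,"tz":0,"wx":0,"wy":0,"wz":0,"claw":0.8}
  ]
}}

```text
clock: 17.55
tcp_pos: [0.4839, 0.3241, 0.107]
orientation: [-0.187, 0.517, 0.828, 0.11]
wrist_force: [0.7, -0.4, 0.5]
finger_gap: 0.0186
grip_force: 39.2
```

Request:
{"op": "carry_out", "data": {
  "moves": [
    {"tx":-0.09,"ty":0.19,"tz":-0.45,"wx":0,"wy":0,"wz":0,"claw":0.8},
    {"tx":-0.09,"ty":0.19,"tz":-0.45,"wx":0,"wy":0,"wz":0,"claw":0.8},
    {"tx":-0.09,"ty":0.19,"tz":-0.45,"wx":0,"wy":0,"wz":0,"claw":0.8},
    {"tx":-0.06,"ty":0.12,"tz":-0.27,"wx":0,"wy":0,"wz":0,"claw":0.8},
    {"tx":0,"ty":0,"tz":0,"wx":0,"wy":0,"wz":0,"claw":0.8},
    {"tx":0,"ty":0,"tz":0,"wx":0,"wy":0,"wz":0,"claw":0.8}
  ]
}}

```text
clock: 18.3
tcp_pos: [0.4807, 0.331, 0.0909]
orientation: [-0.187, 0.517, 0.828, 0.11]
wrist_force: [1.0, -0.3, -0.5]
finger_gap: 0.0188
grip_force: 39.2
```

Request:
{"op": "carry_out", "data": {
  "moves": [
    {"tx":-0.02,"ty":0.04,"tz":-0.09,"wx":0,"wy":0,"wz":0,"claw":0.8},
    {"tx":0,"ty":0,"tz":0,"wx":0,"wy":0,"wz":0,"claw":0.8},
    {"tx":0,"ty":0,"tz":0,"wx":0,"wy":0,"wz":0,"claw":0.8}
  ]
}}

```text
clock: 18.68
tcp_pos: [0.4805, 0.3313, 0.09]
orientation: [-0.187, 0.518, 0.828, 0.11]
wrist_force: [0.2, -0.9, 0.0]
finger_gap: 0.0182
grip_force: 39.2
```

Request:
{"op": "carry_out", "data": {
  "moves": [
    {"tx":-0.02,"ty":0.04,"tz":-0.09,"wx":0,"wy":0,"wz":0,"claw":0.8},
    {"tx":0,"ty":0,"tz":0,"wx":0,"wy":0,"wz":0,"claw":0.8},
    {"tx":-0.02,"ty":0.04,"tz":-0.09,"wx":0,"wy":0,"wz":0,"claw":0.8},
    {"tx":0,"ty":0,"tz":0,"wx":0,"wy":0,"wz":0,"claw":0.8},
    {"tx":0,"ty":0,"tz":0,"wx":0,"wy":0,"wz":0,"claw":0.8}
  ]
}}

```text
clock: 19.3
tcp_pos: [0.4813, 0.3318, 0.0898]
orientation: [-0.186, 0.518, 0.828, 0.11]
wrist_force: [0.7, -5.2, 8.5]
finger_gap: 0.0183
grip_force: 40.6
```

Request:
{"op": "carry_out", "data": {
  "moves": [
    {"tx":0,"ty":0,"tz":0,"wx":0,"wy":0,"wz":0,"claw":0.3},
    {"tx":0,"ty":0,"tz":0,"wx":0,"wy":0,"wz":0,"claw":0.2},
    {"tx":0,"ty":0,"tz":0,"wx":0,"wy":0,"wz":0,"claw":0.2},
    {"tx":0.18,"ty":-0.38,"tz":0.9,"wx":0,"wy":0,"wz":0,"claw":0.2},
    {"tx":0.36,"ty":-0.76,"tz":1.8,"wx":0,"wy":0,"wz":0,"claw":0.2},
    {"tx":0.5,"ty":-1.2,"tz":3,"wx":0,"wy":0,"wz":0,"claw":0.2},
    {"tx":0,"ty":0,"tz":4,"wx":0,"wy":0,"wz":0,"claw":0.2},
    {"tx":0,"ty":0,"tz":0,"wx":0,"wy":0,"wz":0,"claw":0.2}
  ]
}}

```text
clock: 20.3
tcp_pos: [0.4927, 0.309, 0.189]
orientation: [-0.185, 0.517, 0.828, 0.112]
wrist_force: [0.8, 0.1, -0.3]
finger_gap: 0.0342
grip_force: 0.0
```

Run:
```python
from seat import *
s=env.get_state(); print(s['clock'],s['tcp_pos'],s['wrist_force'])
seat(PH+60,'s2')
for a in (PH+60,PH-120): 
    try: seat(a,'s3','top')
    except Exception as e: print(e)
    try: seat(a,'s4','scene')
    except Exception as e: print(e)
y=np.array([0,1.,0]); z=np.array([0,0,-1.])
delta(np.array([.45,.292,.34]),np.c_[np.cross(y,z),y,z])
```

```text
20.3 [0.49269151 0.30896367 0.18901137] [ 0.76760516  0.05114776 -0.29969783]
wrist cap top height on bore axis: pcts [0.0378 0.0467 0.0477 0.0482] 511 cap centre off axis radial/tang -0.0016 -0.0002 range -0.0117 0.0078 -0.0102 0.009
cap plane slope [ 0.031 -0.008  0.047]
top cap top height on bore axis: pcts [0.0376 0.0463 0.049  0.0507] 57 cap centre off axis radial/tang 0.0023 0.0003 range -0.0029 0.0065 -0.0075 0.0095
cap plane slope [0.048 0.033 0.048]
scene cap top height on bore axis: pcts [0.0382 0.0462 0.0483 0.0491] 68 cap centre off axis radial/tang -0.0019 0.0013 range -0.011 0.007 -0.0081 0.0106
cap plane slope [0.019 0.054 0.047]
index -1 is out of bounds for axis 0 with size 0
scene cap top height on bore axis: pcts [0.0378 0.0446 0.0467 0.0471] 58 cap centre off axis radial/tang 0.0007 -0.0044 range -0.0099 0.009 -0.0118 0.007
cap plane slope [0.023 0.072 0.046]
tcp target [0.45  0.292 0.34 ] shift cm [-3.97 -1.66 15.6 ] turn [-0.231 -0.399  1.099]
```

Both caps stand 47 mm along their bores, at equal height, so both vials are seated. Next is the lid: rise, straighten the hand and close the fingers.

Request:
{"op": "carry_out", "data": {
  "moves": [
    {"tx":0,"ty":-0.5,"tz":4,"wx":0,"wy":0,"wz":0,"claw":1},
    {"tx":0,"ty":-1.5,"tz":4,"wx":-0.097,"wy":-0.05,"wz":0,"claw":1},
    {"tx":0,"ty":-1.5,"tz":4,"wx":-0.097,"wy":-0.05,"wz":0,"claw":1},
    {"tx":0,"ty":-1.5,"tz":4,"wx":-0.097,"wy":-0.05,"wz":0,"claw":1},
    {"tx":0,"ty":-2,"tz":2.5,"wx":-0.097,"wy":-0.05,"wz":0,"claw":1},
    {"tx":0,"ty":0,"tz":0,"wx":0,"wy":0,"wz":0,"claw":1},
    {"tx":0,"ty":0,"tz":0,"wx":0,"wy":0,"wz":0,"claw":1},
    {"tx":0,"ty":0,"tz":0,"wx":0,"wy":0,"wz":0,"claw":1}
  ],
  "newtons": 60
}}

```text
clock: 21.55
tcp_pos: [0.4902, 0.2385, 0.368]
orientation: [-0.003, 0.531, 0.848, -0.002]
wrist_force: [0.2, -0.7, -0.6]
finger_gap: 0.0001
grip_force: 0.0
```

Run:
```python
from h import *
c=cam('top'); P=cloud(c); s=env.get_state(); print(s['tcp_pos'],s['joint_pos'].round(2),T_tool()[:3,2])
c=cam('scene'); P2=cloud(c)
for n,p in (('top',P),('scene',P2)):
  q=p[(p[...,1]>.27)&(p[...,1]<.385)&(p[...,0]>.58)&(p[...,0]<.66)]
  for z0 in np.arange(.2,.34,.02):
    t=q[abs(q[:,2]-z0)<.01]
    if len(t): print(n,z0.round(2),len(t),t[:,0].min().round(4),np.median(t[:,0]).round(4),t[:,0].max().round(4))
```

```text
[0.49022472 0.23846925 0.3682069 ] [0.3  0.26 0.31 1.63 0.   1.42] [-6.73068003e-03 -8.45480645e-04 -9.99976991e-01]
scene 0.2 348 0.6003 0.6066 0.6115
scene 0.22 370 0.6021 0.608 0.6129
scene 0.24 363 0.6042 0.6094 0.6134
scene 0.26 351 0.6049 0.609 0.6145
scene 0.28 391 0.6044 0.6096 0.6142
scene 0.3 391 0.606 0.611 0.6216
scene 0.32 139 0.6093 0.6139 0.6224
```

Request:
{"op": "carry_out", "data": {
  "moves": [
    {"tx":4,"ty":0,"tz":0.5,"wx":0,"wy":0,"wz":0,"claw":1},
    {"tx":4.5,"ty":0,"tz":0.5,"wx":0,"wy":0,"wz":0,"claw":1},
    {"tx":4.5,"ty":0,"tz":0,"wx":0,"wy":0,"wz":0,"claw":1},
    {"tx":4.5,"ty":0,"tz":0,"wx":0,"wy":0,"wz":0,"claw":1},
    {"tx":0,"ty":0,"tz":0,"wx":0,"wy":0,"wz":0,"claw":1},
    {"tx":0,"ty":0,"tz":0,"wx":0,"wy":0,"wz":0,"claw":1},
    {"tx":0,"ty":0,"tz":0,"wx":0,"wy":0,"wz":0,"claw":1}
  ]
}}

```text
clock: 22.52
tcp_pos: [0.6629, 0.2389, 0.3822]
orientation: [-0.001, 0.53, 0.848, -0.001]
wrist_force: [-0.0, 0.1, 0.1]
finger_gap: -0.0004
grip_force: 0.0
```

Run:
```python
from h import *
s=env.get_state(); print(s['tcp_pos'],s['joint_pos'].round(2),T_tool()[:3,:3].round(3).tolist())
```

```text
[0.66286336 0.2388521  0.38216672] [0.23 0.71 1.06 1.93 0.   1.35] [[-0.438, 0.899, -0.002], [0.899, 0.438, 0.0], [0.001, -0.002, -1.0]]
```

Request:
{"op": "carry_out", "data": {
  "moves": [
    {"tx":0.7,"ty":0,"tz":0,"wx":0,"wy":0,"wz":0,"claw":1},
    {"tx":0,"ty":0,"tz":-3,"wx":0,"wy":0,"wz":0,"claw":1},
    {"tx":0,"ty":0,"tz":-4,"wx":0,"wy":0,"wz":0,"claw":1},
    {"tx":0,"ty":0,"tz":-3.5,"wx":0,"wy":0,"wz":0,"claw":1},
    {"tx":0,"ty":0,"tz":0,"wx":0,"wy":0,"wz":0,"claw":1},
    {"tx":0,"ty":0,"tz":0,"wx":0,"wy":0,"wz":0,"claw":1}
  ]
}}

```text
clock: 23.28
tcp_pos: [0.6711, 0.239, 0.279]
orientation: [0.0, 0.53, 0.848, 0.0]
wrist_force: [0.7, 0.0, 0.4]
finger_gap: -0.0004
grip_force: 0.0
```

Request:
{"op": "carry_out", "data": {
  "moves": [
    {"tx":-1,"ty":0,"tz":0,"wx":0,"wy":0,"wz":0,"claw":1},
    {"tx":-1,"ty":0,"tz":0,"wx":0,"wy":0,"wz":0,"claw":1},
    {"tx":-1,"ty":0,"tz":0,"wx":0,"wy":0,"wz":0,"claw":1},
    {"tx":-1,"ty":0,"tz":0,"wx":0,"wy":0,"wz":0,"claw":1}
  ]
}}

```text
clock: 23.78
tcp_pos: [0.633, 0.2392, 0.2789]
orientation: [0.001, 0.53, 0.848, 0.002]
wrist_force: [2.6, 0.3, 2.4]
finger_gap: 0.0
grip_force: 1.3
```

Request:
{"op": "carry_out", "data": {
  "moves": [
    {"tx":-1.5,"ty":0,"tz":0.05,"wx":0,"wy":0,"wz":0,"claw":1},
    {"tx":-1.5,"ty":0,"tz":0.05,"wx":0,"wy":0,"wz":0,"claw":1},
    {"tx":-1.9,"ty":0,"tz":-0.35,"wx":0,"wy":0,"wz":0,"claw":1},
    {"tx":-1.9,"ty":0,"tz":-0.35,"wx":0,"wy":0,"wz":0,"claw":1},
    {"tx":-1.8,"ty":0,"tz":-0.4,"wx":0,"wy":0,"wz":0,"claw":1}
  ]
}}

```text
clock: 24.4
tcp_pos: [0.5462, 0.2392, 0.2674]
orientation: [0.001, 0.53, 0.848, 0.001]
wrist_force: [2.1, 0.3, -1.6]
finger_gap: -0.0003
grip_force: 1.0
```

Request:
{"op": "carry_out", "data": {
  "moves": [
    {"tx":-1.6,"ty":0,"tz":-1.1,"wx":0,"wy":0,"wz":0,"claw":1},
    {"tx":-1.6,"ty":0,"tz":-1.1,"wx":0,"wy":0,"wz":0,"claw":1},
    {"tx":-1.6,"ty":0,"tz":-1,"wx":0,"wy":0,"wz":0,"claw":1}
  ]
}}

```text
clock: 24.78
tcp_pos: [0.4984, 0.2393, 0.2354]
orientation: [0.001, 0.53, 0.848, 0.001]
wrist_force: [2.8, 0.3, 0.0]
finger_gap: -0.0001
grip_force: 0.9
```

Request:
{"op": "carry_out", "data": {
  "moves": [
    {"tx":-0.9,"ty":0,"tz":-1.2,"wx":0,"wy":0,"wz":0,"claw":1},
    {"tx":-0.9,"ty":0,"tz":-1.2,"wx":0,"wy":0,"wz":0,"claw":1},
    {"tx":-0.8,"ty":0,"tz":-1.2,"wx":0,"wy":0,"wz":0,"claw":1},
    {"tx":-0.8,"ty":0,"tz":-1.2,"wx":0,"wy":0,"wz":0,"claw":1},
    {"tx":-0.5,"ty":0,"tz":-1.2,"wx":0,"wy":0,"wz":0,"claw":1},
    {"tx":-0.4,"ty":0,"tz":-1.2,"wx":0,"wy":0,"wz":0,"claw":1},
    {"tx":0,"ty":0,"tz":0,"wx":0,"wy":0,"wz":0,"claw":1}
  ]
}}

```text
clock: 25.65
tcp_pos: [0.4536, 0.2385, 0.1605]
orientation: [-0.002, 0.53, 0.848, -0.002]
wrist_force: [-0.1, 0.4, 0.0]
finger_gap: -0.0002
grip_force: 0.0
```

Request:
{"op": "carry_out", "data": {
  "moves": [
    {"tx":0,"ty":0,"tz":-1,"wx":0,"wy":0,"wz":0,"claw":1},
    {"tx":0,"ty":0,"tz":-0.8,"wx":0,"wy":0,"wz":0,"claw":1},
    {"tx":0,"ty":0,"tz":-0.5,"wx":0,"wy":0,"wz":0,"claw":1},
    {"tx":0,"ty":0,"tz":0,"wx":0,"wy":0,"wz":0,"claw":1},
    {"tx":0,"ty":0,"tz":0,"wx":0,"wy":0,"wz":0,"claw":1}
  ]
}}

```text
clock: 26.28
tcp_pos: [0.4546, 0.2388, 0.1383]
orientation: [-0.001, 0.53, 0.848, -0.001]
wrist_force: [0.2, -0.1, -0.6]
finger_gap: 0.0
grip_force: 0.0
```

```bash
cat > lid.py <<'E'
from h import *
s=env.get_state(); print(s['clock'],s['tcp_pos'],s['wrist_force'])
for n in ('top','scene'):
    P=cloud(cam(n)); q=P[(P[...,1]>.285)&(P[...,1]<.375)&(P[...,0]>.41)&(P[...,0]<.59)&(P[...,2]>.11)&(P[...,2]<.3)]
    for x0 in (.42,.44,.46,.48,.54,.56,.58):
        t=q[abs(q[:,0]-x0)<.01]
        if len(t)>5: print(n,x0,len(t),np.percentile(t[:,2],[10,50,90]).round(4))
E
python3 lid.py
```

```text
26.275 [0.4546185  0.23875262 0.13827622] [ 0.2374149  -0.05225877 -0.58822292]
scene 0.42 258 [0.1362 0.1377 0.1388]
scene 0.44 222 [0.1363 0.1374 0.1386]
scene 0.46 232 [0.1325 0.1351 0.1381]
scene 0.48 190 [0.132  0.1341 0.1377]
scene 0.54 64 [0.131  0.1322 0.135 ]
scene 0.56 76 [0.1345 0.1358 0.1369]
scene 0.58 108 [0.1345 0.1356 0.1367]
```

Request:
{"op": "carry_out", "data": {
  "moves": [
    {"tx":0,"ty":0,"tz":-0.2,"wx":0,"wy":0,"wz":0,"claw":1},
    {"tx":0,"ty":0,"tz":-0.2,"wx":0,"wy":0,"wz":0,"claw":1},
    {"tx":0,"ty":0,"tz":0,"wx":0,"wy":0,"wz":0,"claw":1},
    {"tx":0,"ty":0,"tz":0,"wx":0,"wy":0,"wz":0,"claw":1}
  ]
}}

```text
clock: 26.88
tcp_pos: [0.4545, 0.2389, 0.135]
orientation: [-0.001, 0.53, 0.848, -0.001]
wrist_force: [-1.3, -0.5, 5.5]
finger_gap: -0.0002
grip_force: 2.7
```

Request:
{"op": "carry_out", "data": {
  "moves": [
    {"tx":0,"ty":0,"tz":-0.3,"wx":0,"wy":0,"wz":0,"claw":1},
    {"tx":0,"ty":0,"tz":-0.3,"wx":0,"wy":0,"wz":0,"claw":1},
    {"tx":0,"ty":0,"tz":0,"wx":0,"wy":0,"wz":0,"claw":1},
    {"tx":0,"ty":0,"tz":0,"wx":0,"wy":0,"wz":0,"claw":1}
  ]
}}

```text
clock: 27.38
tcp_pos: [0.4547, 0.2389, 0.1345]
orientation: [0.001, 0.53, 0.848, 0.001]
wrist_force: [-14.3, -5.8, 42.7]
finger_gap: -0.0
grip_force: 21.6
```

```bash
python3 lid.py
```

```text
27.375 [0.4547462 0.2389313 0.134536 ] [-14.2531719   -5.84498796  42.70060782]
scene 0.42 243 [0.1339 0.1351 0.1364]
scene 0.44 227 [0.1339 0.1352 0.1364]
scene 0.46 235 [0.1302 0.1327 0.1362]
scene 0.48 176 [0.1304 0.1326 0.136 ]
scene 0.54 57 [0.1301 0.1314 0.1348]
scene 0.56 74 [0.1342 0.1353 0.1367]
scene 0.58 110 [0.1342 0.1355 0.1367]
```

The lid is hard against its stop and level at 135 mm. I back away.

Request:
{"op": "carry_out", "data": {
  "moves": [
    {"tx":0,"ty":0,"tz":1,"wx":0,"wy":0,"wz":0,"claw":1},
    {"tx":0,"ty":0,"tz":4,"wx":0,"wy":0,"wz":0,"claw":1},
    {"tx":-2,"ty":0,"tz":5,"wx":0,"wy":0,"wz":0,"claw":1},
    {"tx":-3,"ty":-2,"tz":5,"wx":0,"wy":0,"wz":0,"claw":1},
    {"tx":0,"ty":0,"tz":0,"wx":0,"wy":0,"wz":0,"claw":1},
    {"tx":0,"ty":0,"tz":0,"wx":0,"wy":0,"wz":0,"claw":1}
  ]
}}

```text
clock: 28.22
tcp_pos: [0.4047, 0.2188, 0.278]
orientation: [-0.001, 0.53, 0.848, -0.001]
wrist_force: [-0.7, -0.7, -1.0]
finger_gap: -0.0002
grip_force: 0.0
```

```bash
python3 lid.py
python3 - <<'E'
from h import *
P=cloud(cam('top')); o=dict(np.load('top0.npz')); P0=cloud(o)
for n,(x,y,h) in dict(brown=(.491,.0405,.07),blue=(.437,.005,.058)).items():
    for p in (P0,P):
        m=(np.hypot(p[...,0]-x,p[...,1]-y)<.025)&(abs(p[...,2]-h)<.006); print(n,p[m].mean(0).round(4) if m.any() else None)
E
```

```text
28.225 [0.40465121 0.21882829 0.2779938 ] [-0.71645233 -0.74880894 -1.029839  ]
scene 0.42 264 [0.134  0.1353 0.1365]
scene 0.44 229 [0.1343 0.1355 0.1366]
scene 0.46 234 [0.1305 0.1332 0.1363]
scene 0.48 237 [0.1304 0.1321 0.1357]
scene 0.54 243 [0.1305 0.1341 0.1364]
scene 0.56 197 [0.1344 0.1355 0.1367]
scene 0.58 186 [0.1342 0.1356 0.1367]
brown [0.491  0.0406 0.0707]
brown [0.491  0.0406 0.0709]
blue [0.4368 0.005  0.0589]
blue [0.4367 0.0051 0.059 ]
```

```bash
python3 -c "
from workcell import env
print(env.hand_in())"
```

```text
the job is handed in; nothing more can be done
None
```

I put both white-capped vials fully down, caps up, in opposite rotor bores, and shut the lid. It reads level at about 135 mm. The blue-capped and brown vials did not move, and I handed the job in at about 28 s. One caution: the fingertips peaked at about 43 N on the lid during the final push, and I don't know whether the 40 N limit on the arm and gripper body covers the fingertips.

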